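# Set out the spacecraft model for gluing

### The arm

A 6-joint arm with a two-finger parallel gripper is mounted at the origin on the work surface. World frame = base frame: x ahead of the robot, y to its left, z up, the work surface at z = 0. Lengths are in m, angles in degrees, forces in N, time in s.
With the tool pointing down it reaches from about 0.325 to 0.85 m from the base axis. Payload 4.4 kg.
Tool frame: the origin (TCP) lies midway between the tips of the shut fingers; the grasp point (between the pads) lies r.grip_point_offset behind it (r.grip_point_offset is the distance from the TCP to the grasp point, in m); z points along the fingers, x is the direction in which the jaws open and shut, and the axes are right-handed (so a half turn about z gives the same grasp; the last joint's range is limited). The gripper opens to 94 mm and grips with 3 to 60 N. Pads are 16 mm wide; open, the fingers measure 119 mm over their backs; the gripper's body (75 mm by 177 mm) begins 78 mm behind the grasp point.
Start: joints at [-8.623, 11.837, 88.321, -0, 79.842, -8.623], TCP at [0.575, -0, 0.205] pointing down, gripper open.
Joint ranges: [-156.59, 156.59], [-49.26, 127.26], [12.9, 141.05], [-63.56, 243.56], [4.71, 150.69], [-161.64, 161.64]. Speed limits (degrees/s): [159.86, 159.86, 180, 180, 180, 180].

### API

Orientations are given as [roll, pitch, yaw] about the fixed x, y, z axes, in that order (R = Rz(yaw) Ry(pitch) Rx(roll)).
In Python, from rig import r gives the robot as it stands.
- The arm moves only by the tool arm_command, never from a script. Its argument "targets" is a list of rows, each a list of 5 numbers: the shift along the tool's x, y, z in mm, then the turn about the tool's z in rad, then the opening, from 0 (shut) to 1 (fully open). A call has 1 to 8 rows; each row shifts and turns the pose as measured when the row begins, along the tool's axes as they then stand; what a row does not reach is not made up. A row lasts 1/10 s, in which the tool goes at most 50 mm and 8.59 degrees, less where a joint would pass 70% of its speed; a pose out of reach is approached as far as the arm can. A call with a gripper value outside its range is refused whole. The fingers move at their own pace and stop on an object; the grip force is fixed at half the most. Time passes only in rows, so rows that do not move let the fingers close. It gives the time, the measured TCP pose, the force and the opening at its end, in the units of the state.
- r.get_state(): the state, without advancing time (a new reading comes with each control period).
- r.get_image(name): name is "scene" or "side" or "wrist"; returns a dict with "color" (400x640x3 uint8, red, green, blue), "intrinsics" (3x3 intrinsics, pixels), "R" (3x3) and "t" (3): a world point X has camera coordinates R X + t. Camera axes: x right, y down, z forward; pixel columns grow to the right and rows downward; lengths in m; the calibration is good to about 2 mm. The wrist camera is an equidistant fisheye: a pixel r from the principal point sees the ray r / f radians off the axis. A picture is of the moment at which its call begins. There is no depth.
- r.sign_off(): hands the job in, once; it reports no verdict.
The state is a dict: "clock": time; "qpos": joint angles; "dq": joint speeds; "tau": joint torques, N m; "eef_pos": TCP position; "orientation": TCP orientation; "wrist_force": force on the tool from outside, world axes, zero at the start; "ft_torque": the same for the moment, N m; "finger_gap": finger opening in m.
Only numpy, scipy, OpenCV 4.12 (cv2) and the standard library are available. Lean on these libraries where they do the work, as an engineer would, in place of code of your own. Each camera call takes 0.05 s, during which the arm holds its last target.

### The job

Set the model out for gluing on the grey laminate board: stand the silver cylinder upright in the middle of the round cork pad, put the white cone upright and centred on top of it, and stand the brass engine bell upright in the middle of the square cork pad. There are two filler syringes: lay the full one (plunger pulled out) flat on the board midway between the two pads, square across the board so that it runs along the board's short direction with its barrel at the board's middle, and put the spent one (plunger pushed in) flat in the grey tray. Leave the tall ribbed tube where it stands.

Things in the scene. Friction and masses are not known exactly. Their poses are not given: they have to be found in the camera images.
- module_centre (a point): Silver aluminium cylinder (a service module), loose, upright, 44 mm diameter, 50 mm high, flat top and bottom, 60 to 120 g. The point is at its centre, 25 mm above its underside; z is up along its axis.
- cone_centre (a point): White plastic capsule cone, loose, upright, 60 mm high: a 44 mm diameter straight skirt for the lowest 14 mm, then tapering to 18 mm diameter at 36 mm height, then a straight 18 mm diameter collar up to the top at 60 mm, good to grip. Flat underside. The point is on its axis 30 mm above its underside; z is up.
- bell_centre (a point): Brass rocket engine bell, loose, standing on its wide mouth, 48 mm high: 38 mm diameter at the bottom, narrowing to 16 mm at 26 mm height, then a straight 16 mm diameter stem to the top at 48 mm, good to grip. Flat closed underside. The point is on its axis 24 mm above its underside; z is up.
- full_centre (a point): Full filler syringe, loose, lying flat, its stiff grey plunger pulled out 26 to 32 mm. White barrel 18 mm diameter, 54 mm long, gripped across; flange 30 mm wide at its plunger end stops it rolling; 10 mm nozzle at the other end; overall 105 mm, 40 g. The point is at the barrel's middle, on its axis, 9 mm above its underside; x along the barrel towards the nozzle, z up.
- spent_centre (a point): Spent filler syringe, same as the full one but with its plunger pushed in to within 3 mm of home; overall about 77 mm long. The point and axes are as for the full one. Belongs in the tray.
- board_mid (a point): Middle of the top face of the fixed grey laminate board, 130 mm (its x) by 300 mm (its y) and 4 mm thick, lying on the bench. Its short direction is its x axis, roughly away from the robot. The point is 4 mm above the bench. The two cork pads lie on it towards its two ends, 105 mm from its middle along y.
- pad_round: Round cork pad, 80 mm diameter, 6 mm thick, fixed on the board, on either end. Origin at the centre of its underside, 4 mm above the bench; its top is 10 mm above the bench.
- pad_square: Square cork pad, 76 x 76 mm, 6 mm thick, fixed on the board, on the other end. Origin at the centre of its underside, 4 mm above the bench; its top is 10 mm above the bench; sides along its x and y.
- tray: Shallow open grey tray, fixed, 120 mm (its x) by 96 mm (its y), 16 mm high, walls and floor 3 mm thick. Origin at the centre of its underside on the bench.
- tube: Tall white ribbed tube (a rocket stage), standing loose on the bench, 71 mm diameter, 100 mm high. Origin at the centre of its underside. A bystander, to be left alone.

How it is judged:
By the outcome, as a careful person would: the job done as asked, in the order asked, and still so for the second after the job is handed in, with the robot touching nothing.
It also fails if it takes over 136 s, if anything falls off the work surface, if the arm or the gripper's body presses on something with over 40 N, if the wrist force passes 120 N, or if a joint passes its speed limit or range.

## Working session

There is one attempt and no reset: what is moved stays moved. The work goes in short steps, Python scripts to look and compute and a tool call to move; the robot and the scene stay as the last step left them, time stands still between calls to the robot, and variables do not carry over. Pictures are saved under pics/ and viewed, and the job is handed in when it is done.

Besides the shell and the picture viewer there is one more tool, called by a JSON object that holds its "fn" and its "kwargs", one argument or row to a line. arm_command: Moves the arm, as the interface text tells. Its arguments: {"type":"object","properties":{"targets":{"type":"array","items":{"type":"array","items":{"type":"number"}}}},"required":["targets"]}

```bash
ls; mkdir -p pics; python3 - <<'E'
from rig import r
import cv2
print(r.get_state(), r.grip_point_offset)
for n in ["scene","side","wrist"]:
    d=r.get_image(n); cv2.imwrite(f"pics/{n}0.png",d["color"][:,:,::-1]); print(n,d["intrinsics"],d["R"],d["t"])
E
```

```text
pics
{'clock': 0.0, 'qpos': array([-8.62282517e+00,  1.18827367e+01,  8.84024678e+01, -3.11480442e-04,
        7.98388468e+01, -8.62265498e+00]), 'dq': array([ 0.01995123, -0.09981356, -0.01932402, -0.02908339,  0.04126236,
        0.04680255]), 'tau': array([-8.39226868e-05, -3.70882022e+01, -2.81415099e+01,  6.96549774e-02,
        3.60915181e-02, -1.71865345e-04]), 'eef_pos': array([5.74225824e-01, 1.06136708e-04, 2.04325063e-01]), 'orientation': array([-1.79981704e+02,  1.22695140e-01, -9.53142110e-05]), 'wrist_force': array([ 0.14674485, -0.16781358,  0.01864266]), 'ft_torque': array([-0.02411788,  0.04504818,  0.00700455]), 'finger_gap': 0.09398086609724117} 0.0188
scene [[378.23517182   0.         314.73875468]
 [  0.         378.23517182 195.11399888]
 [  0.           0.           1.        ]] [[-6.04673612e-01  7.96473112e-01  6.36441709e-04]
 [ 5.17436160e-01  3.93439058e-01 -7.59911526e-01]
 [-6.05499499e-01 -4.59169129e-01 -6.50026205e-01]] [ 0.30206532 -0.21151725  1.33364319]
side [[457.14662213   0.         319.56587444]
 [  0.         457.14662213 197.93925946]
 [  0.           0.           1.        ]] [[ 0.77435926 -0.63265007 -0.01102843]
 [-0.49158119 -0.59053516 -0.64001262]
 [ 0.39839136  0.50102106 -0.76828525]] [-0.39463479  0.27739783  0.8944987 ]
wrist [[309.70691629   0.         319.02560098]
 [  0.         309.70691629 206.34439743]
 [  0.           0.           1.        ]] [[ 9.99999153e-01 -3.18612244e-04 -1.26202121e-03]
 [ 3.99565897e-06 -9.68822267e-01  2.47756764e-01]
 [-1.30161259e-03 -2.47756559e-01 -9.68821445e-01]] [-0.57436617 -0.02592458  0.39159237]
```

View pics/scene0.png

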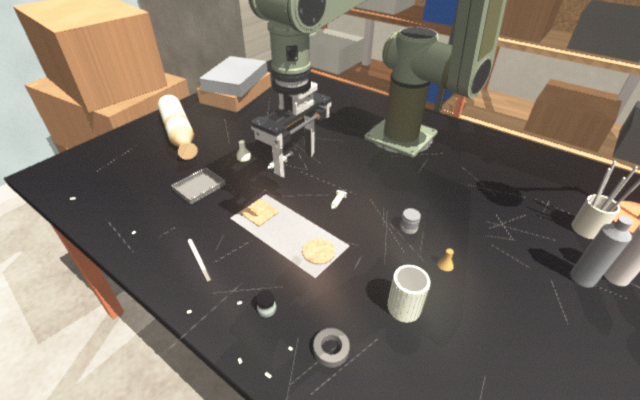

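View pics/side0.png

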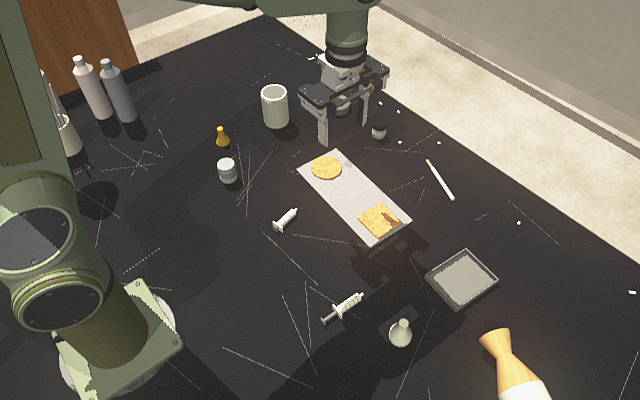

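View pics/wrist0.png

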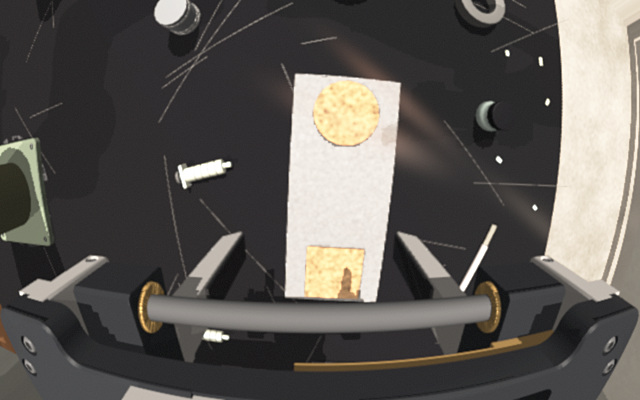

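The overview shows the board with the round pad at +y and the square pad at −y. The spent syringe is near side(285,219) and the full one near side(343,307). The cone is at side(401,333), the module at (227,171), the bell at (222,137), and the tray at (461,278). I'll zoom in to measure them.

```bash
cat > h.py <<'E'
import numpy as np, cv2
from rig import r
def ray(d,uv,fish=False):
    K,R,t=map(np.array,(d["intrinsics"],d["R"],d["t"]))
    a=(uv[0]-K[0,2])/K[0,0]; b=(uv[1]-K[1,2])/K[1,1]
    if fish:
        th=np.hypot(a,b); s=np.sin(th)/th if th>1e-9 else 1; c=np.array([a*s,b*s,np.cos(th)])
    else: c=np.array([a,b,1.])
    return -R.T@t, R.T@c
def onz(d,uv,z,fish=False):
    o,v=ray(d,uv,fish); return o+v*(z-o[2])/v[2]
def proj(d,X,fish=False):
    K,R,t=map(np.array,(d["intrinsics"],d["R"],d["t"]))
    c=(R@np.atleast_2d(X).T).T+t
    if fish:
        rr=np.hypot(c[:,0],c[:,1]); th=np.arctan2(rr,c[:,2]); k=th/np.maximum(rr,1e-9)
        p=c[:,:2]*k[:,None]
    else: p=c[:,:2]/c[:,2:]
    return p*[K[0,0],K[1,1]]+[K[0,2],K[1,2]]
def crop(d,u0,v0,w,h,s,name):
    im=cv2.resize(d["color"][v0:v0+h,u0:u0+w,::-1],None,fx=s,fy=s,interpolation=cv2.INTER_CUBIC)
    for u in range((u0+9)//10*10,u0+w,10):
        cv2.line(im,((u-u0)*s,0),((u-u0)*s,4 if u%50 else 12),(0,255,255),1)
        if u%20==0: cv2.putText(im,str(u),((u-u0)*s-8,22),0,.35,(0,255,255),1)
    for v in range((v0+9)//10*10,v0+h,10):
        cv2.line(im,(0,(v-v0)*s),(4,(v-v0)*s),(0,255,255),1)
        if v%20==0: cv2.putText(im,str(v),(6,(v-v0)*s+4),0,.35,(0,255,255),1)
    cv2.imwrite("pics/"+name,im)
E
python3 - <<'E'
from h import *
import pickle
D={n:r.get_image(n) for n in ["scene","side","wrist"]}
pickle.dump(D,open("D0.pkl","wb"))
crop(D["side"],200,80,160,120,5,"s_a.png")
crop(D["side"],260,200,150,150,4,"s_b.png")
crop(D["side"],290,140,210,180,3,"s_c.png")
crop(D["scene"],160,120,200,160,4,"c_a.png")
crop(D["wrist"],280,60,130,250,2,"w_a.png")
E
```

```text
(no output)
```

View pics/s_a.png

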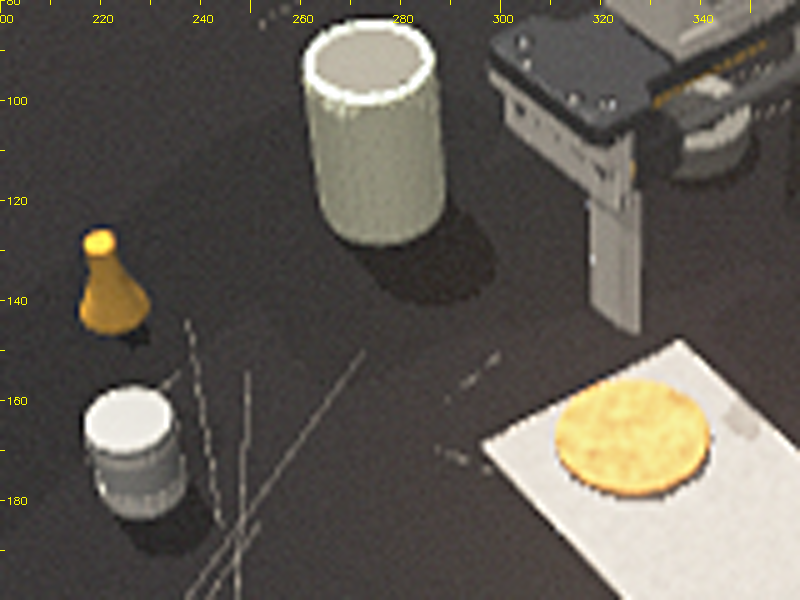

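View pics/s_b.png

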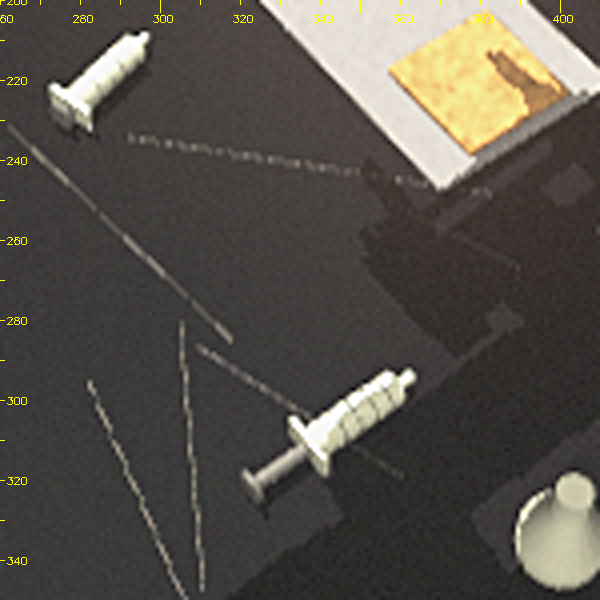

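View pics/s_c.png

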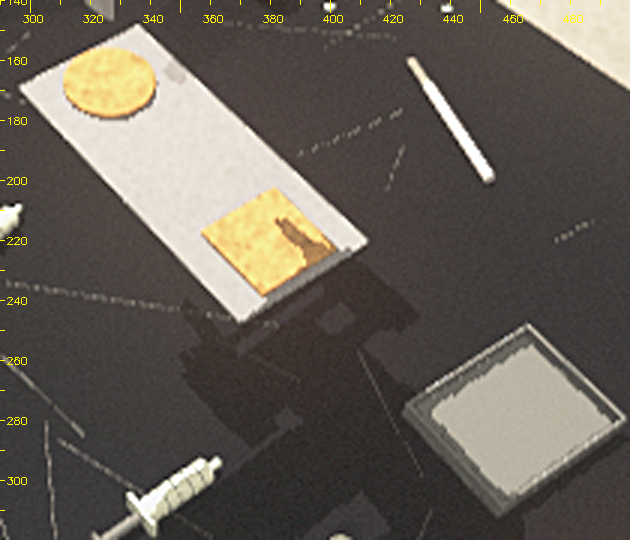

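View pics/c_a.png

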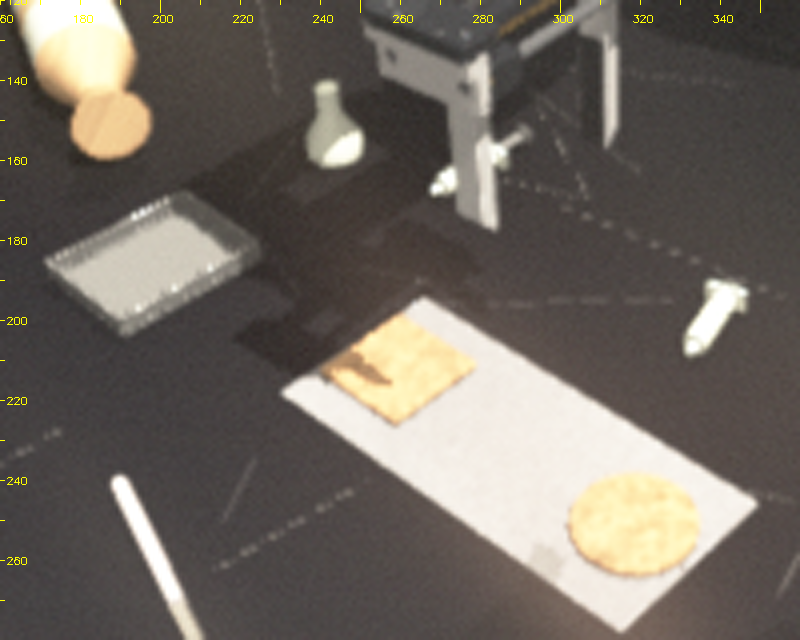

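View pics/w_a.png

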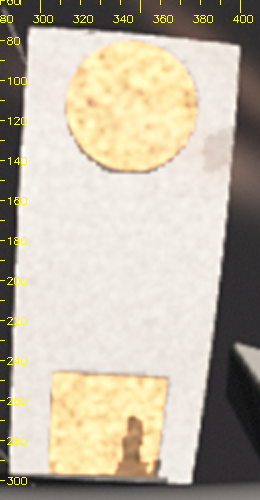

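```bash
python3 - <<'E'
from h import *
import pickle
D=pickle.load(open("D0.pkl","rb"))
np.set_printoptions(precision=4,suppress=True)
def p(n,c,uv,z): print(n,c,onz(D[c],uv,z,c=="wrist")[:2])
for uv in [(297,168),(336,148),(412,220),(370,247)]: p("board","side",uv,.004)
for uv in [(297,78-4),(400,83)]: p("board","wrist",uv,.004)
for uv in [(231,218),(265,194),(349,246),(316,277)]: p("board","scene",uv,.004)
p("round","side",(326.5,167),.01);p("round","scene",(318.5,250.5),.01);p("round","wrist",(346.5,113),.01)
for uv in [(358,217),(381,203),(402,222),(378,238)]: p("sq","side",uv,.01)
for uv in [(305,246),(364,248)]: p("sq","wrist",uv,.01)
for uv in [(241,212),(261,199),(279,211),(259,225)]: p("sq","scene",uv,.01)
p("module","side",(226,163.5),.05); p("modbot","side",(228.5,177),.0)
p("bell","side",(220,128),.048)
p("cone","side",(403.5,322.5),.06);p("cone","scene",(241.5,141.5),.06)
p("spentfl","side",(278,225),.009);p("spenttip","side",(296.5,209),.009)
p("fullfl","side",(338,311),.009);p("fulltip","side",(363,294),.009);p("fullend","side",(323,322),.009)
for uv in [(425,276),(466,248),(498,279),(456,311)]: p("tray","side",uv,.016)
for uv in [(171,186),(206,168),(225,181),(191,204)]: p("tray","scene",uv,.016)
p("tube","side",(274,92.5),.1)
E
```

```text
board side [0.5485 0.1396]
board side [0.6738 0.1312]
board side [ 0.6533 -0.1658]
board side [ 0.526  -0.1582]
board wrist [0.5482 0.1402]
board wrist [0.6754 0.132 ]
board scene [ 0.6556 -0.1618]
board scene [ 0.5281 -0.1573]
board scene [0.5484 0.1432]
board scene [0.6726 0.135 ]
round side [0.6056 0.0892]
round scene [0.6098 0.0951]
round wrist [0.6079 0.0911]
sq side [ 0.5589 -0.0818]
sq side [ 0.6297 -0.0858]
sq side [ 0.6273 -0.1576]
sq side [ 0.5534 -0.1546]
sq wrist [ 0.5566 -0.0777]
sq wrist [ 0.634  -0.0809]
sq scene [ 0.627  -0.1523]
sq scene [ 0.5556 -0.1462]
sq scene [ 0.5622 -0.0735]
sq scene [ 0.6336 -0.0796]
module side [0.3983 0.2281]
modbot side [0.397  0.2299]
bell side [0.4565 0.3528]
cone side [ 0.4301 -0.3443]
cone scene [ 0.4306 -0.3419]
spentfl side [0.4016 0.0196]
spenttip side [0.4633 0.0298]
fullfl side [ 0.3685 -0.2314]
fulltip side [ 0.4329 -0.2356]
fullend side [ 0.3303 -0.2303]
tray side [ 0.5586 -0.2901]
tray side [ 0.68   -0.2996]
tray side [ 0.6702 -0.3917]
tray side [ 0.5468 -0.3831]
tray scene [ 0.6758 -0.3871]
tray scene [ 0.5567 -0.3747]
tray scene [ 0.5655 -0.2805]
tray scene [ 0.6911 -0.2788]
tube side [0.619  0.3255]
```

```bash
python3 - <<'E'
from h import *
import pickle
D=pickle.load(open("D0.pkl","rb"))
crop(D["scene"],380,190,90,90,6,"c_b.png")
crop(D["wrist"],140,0,110,200,4,"w_b.png")
E
```

```text
(no output)
```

View pics/c_b.png

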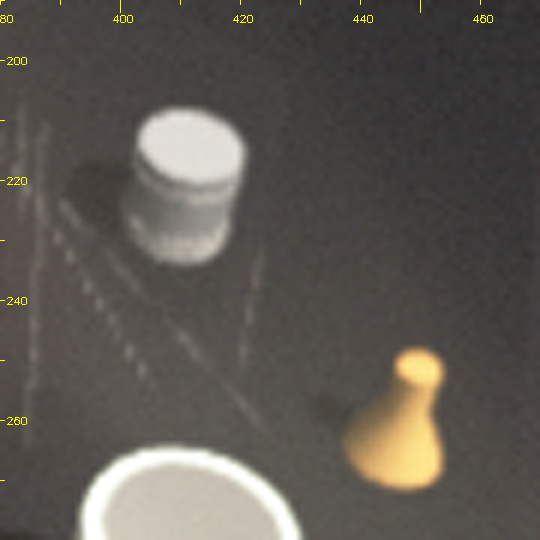

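View pics/w_b.png

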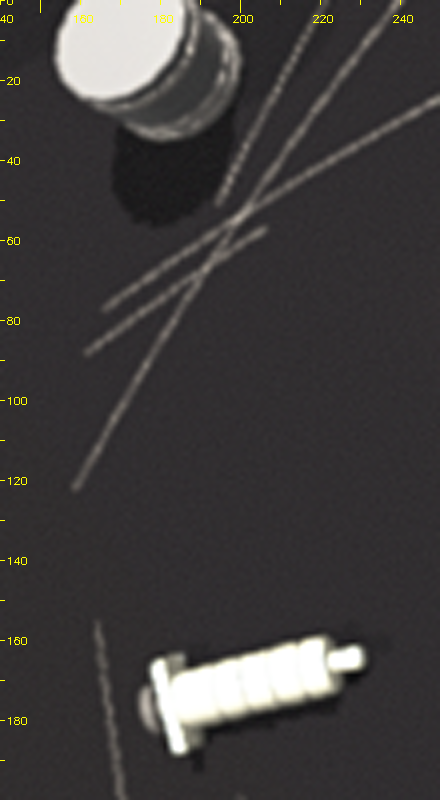

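```bash
python3 - <<'E'
from h import *
import pickle
D=pickle.load(open("D0.pkl","rb"))
np.set_printoptions(precision=4,suppress=True)
def p(n,c,uv,z): print(n,c,onz(D[c],uv,z,c=="wrist")[:2])
p("module","scene",(411.5,214.5),.05);p("module","wrist",(171,9),.05)
p("bell","scene",(449.5,251),.048)
p("spfl","wrist",(186,175),.009);p("sptip","wrist",(230.5,164),.009)
E
```

```text
module scene [0.4009 0.231 ]
module wrist [0.3992 0.2277]
bell scene [0.4568 0.3538]
spfl wrist [0.401  0.0177]
sptip wrist [0.464  0.0302]
```

{"fn": "arm_command", "kwargs": {
  "targets": [
    [-29, -38, 15, 0, 1],
    [-29, -38, 15, 0, 1],
    [-29, -38, 15, 0, 1],
    [-29, -38, 15, 0, 1],
    [-29, -38, 15, 0, 1],
    [-29, -38, 15, 0, 1],
    [0, 0, 0, 0, 1]
  ]
}}

```text
clock: 1.0
eef_pos: [0.4007, 0.2293, 0.1133]
orientation: [180.0, -0.3, -0.3]
wrist_force: [0.3, -0.8, -1.0]
finger_gap: 0.0941
```

{"fn": "arm_command", "kwargs": {
  "targets": [
    [-1, 0, 33, 0, 1],
    [0, 0, 33, 0, 1],
    [0, 0, 31, 0, 1],
    [0, 0, 2, 0, 1],
    [0, 0, 0, 0, 0],
    [0, 0, 0, 0, 0],
    [0, 0, 0, 0, 0],
    [0, 0, 0, 0, 0]
  ]
}}

```text
clock: 1.8
eef_pos: [0.4095, 0.2309, 0.0193]
orientation: [-179.8, -1.2, -0.2]
wrist_force: [-0.6, 1.2, -0.4]
finger_gap: 0.0655
```

{"fn": "arm_command", "kwargs": {
  "targets": [
    [0, 0, 0, 0, 0],
    [0, 0, 0, 0, 0]
  ]
}}

```text
clock: 2.0
eef_pos: [0.4108, 0.2313, 0.021]
orientation: [-179.8, -1.4, -0.2]
wrist_force: [-0.8, 0.2, -1.0]
finger_gap: 0.0496
```

{"fn": "arm_command", "kwargs": {
  "targets": [
    [0, 0, 3, 0, 0],
    [0, 0, 3, 0, 0]
  ]
}}

```text
clock: 2.2
eef_pos: [0.4107, 0.2317, 0.0185]
orientation: [-179.8, -1.3, -0.1]
wrist_force: [-11.8, -6.1, 41.3]
finger_gap: 0.0439
```

```bash
python3 - <<'E'
from h import *
s=r.get_state(); print(s["clock"],s["qpos"],s["dq"],s["eef_pos"],s["orientation"],s["finger_gap"])
d=r.get_image("side");crop(d,160,100,160,120,5,"g1.png")
s=r.get_state(); print(s["clock"],s["qpos"],s["dq"],s["eef_pos"],s["orientation"],s["finger_gap"])
E
```

```text
2.2 [ 19.05745331  13.09376558 112.22452289  -0.27684016  53.42089369
  19.36745487] [ 0.17148079  0.89487041 -1.02469971 -0.34186889  1.26030874  0.07845425] [0.41071533 0.23167665 0.01851167] [-1.79795077e+02 -1.26407947e+00 -1.49730185e-01] 0.04393671843880046
2.25 [ 19.05733462  13.08786924 112.21768234  -0.27994724  53.43770945
  19.36697093] [ 0.09358015 -0.19778578  0.34642219 -0.01660345 -0.52342153 -0.0089565 ] [0.41073151 0.23166516 0.01860034] [-1.79798869e+02 -1.26107913e+00 -1.47552195e-01] 0.04401908939068104
```

View pics/g1.png

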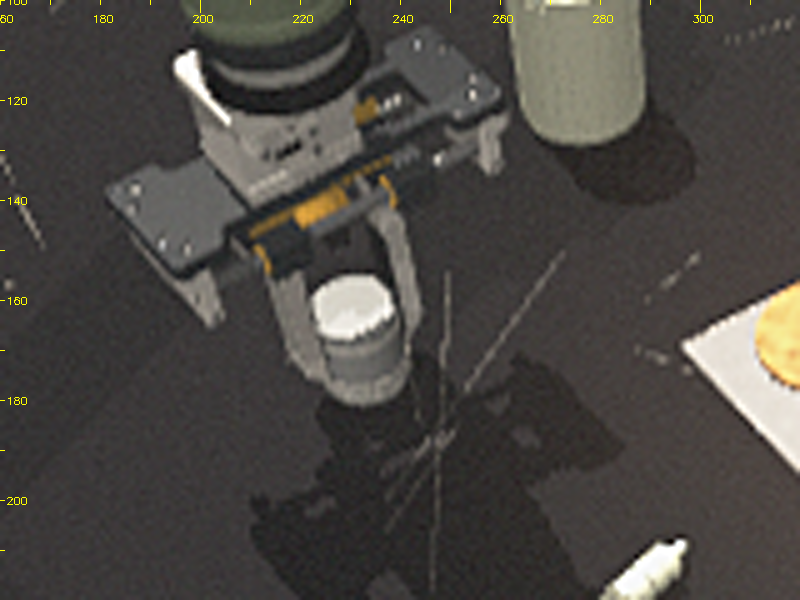

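{"fn": "arm_command", "kwargs": {
  "targets": [
    [0, 0, -15, 0, 0],
    [0, 0, -30, 0, 0],
    [33, 23, -10, 0, 0],
    [33, 23, 0, 0, 0],
    [33, 23, 0, 0, 0],
    [33, 23, 0, 0, 0],
    [33, 23, 0, 0, 0],
    [20, 15, 0, 0, 0]
  ]
}}

```text
clock: 3.05
eef_pos: [0.5973, 0.0994, 0.0785]
orientation: [-179.8, -1.2, 0.4]
wrist_force: [0.6, 0.3, -1.0]
finger_gap: 0.0436
```

```bash
python3 - <<'E'
from h import *
s=r.get_state(); print(s["clock"],s["dq"],s["eef_pos"],s["orientation"],s["finger_gap"],s["wrist_force"])
d=r.get_image("side");crop(d,250,70,160,140,5,"g2.png")
d=r.get_image("scene");crop(d,250,170,120,120,5,"g2c.png")
s=r.get_state(); print(s["clock"],s["dq"],s["eef_pos"],s["orientation"],s["finger_gap"],s["wrist_force"])
E
```

```text
3.05 [-15.35179278  18.83161125 -25.44987988   1.09771734   8.49504804
 -15.90036768] [0.59734218 0.09943879 0.07851191] [-179.82884222   -1.24172224    0.35024389] 0.04360685138544684 [ 0.57235484  0.29206541 -0.96418813]
3.15 [ 2.47123904 -1.74735788  3.90734448  1.56075116  1.73386806  1.06550338] [0.59797639 0.09879429 0.0785792 ] [-179.84544921   -1.29501927    0.2300708 ] 0.044088348005963104 [-0.49865451 -0.13862097 -0.64269908]
```

View pics/g2.png

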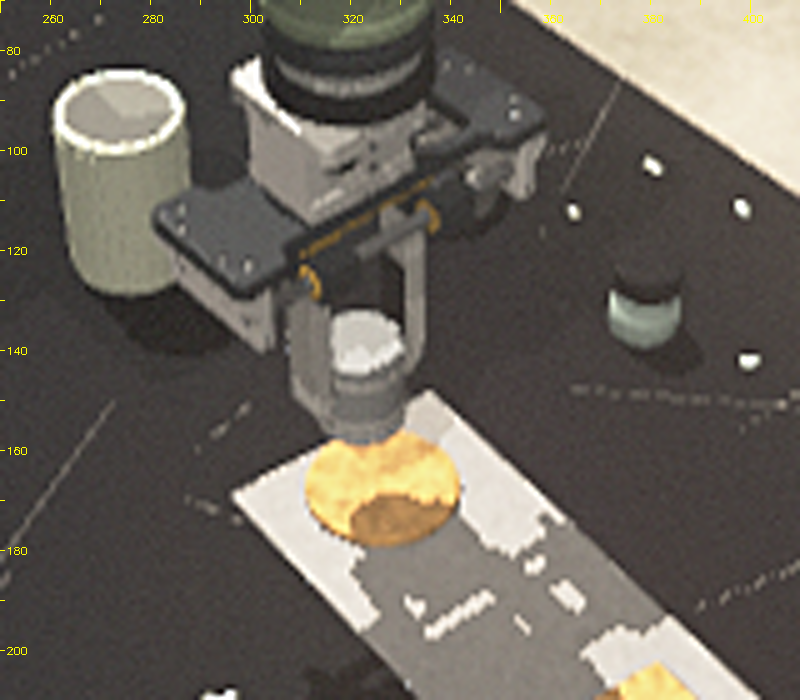

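View pics/g2c.png

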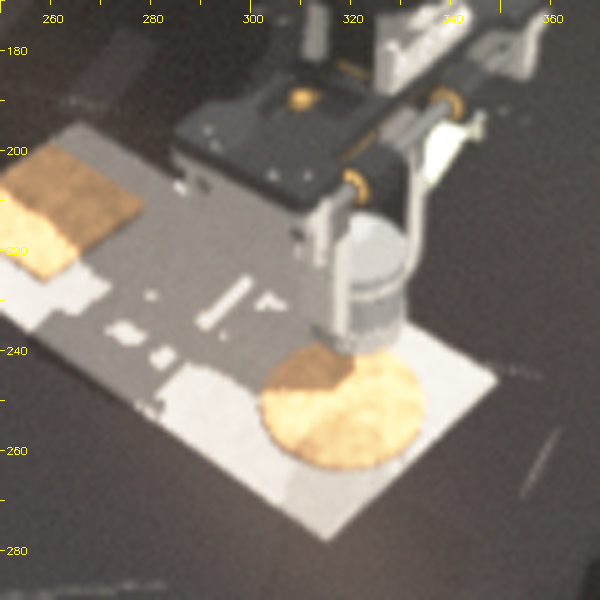

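```bash
cat >> h.py <<'E'
import pickle
D0=pickle.load(open("D0.pkl","rb"))
def P(c,uv,z): return np.round(onz(D0[c],uv,z)[:2],4)
E
python3 - <<'E'
from h import *
print(P("side",(323.5,138.5),.11),P("side",(323.5,150),.06),P("scene",(326,223),.11),P("scene",(325,232),.06))
for X in [(.598,.0988,.11),(.598,.0988,.06)]: print(proj(D0["side"],X),proj(D0["scene"],X))
E
```

```text
[0.5992 0.0929] [0.6068 0.1023] [0.6055 0.1119] [0.5898 0.0989]
[[321.52863359 137.42344319]] [[323.24976493 218.65334277]]
[[321.68414471 152.345586  ]] [[322.92440487 233.98968525]]
```

{"fn": "arm_command", "kwargs": {
  "targets": [
    [8, 4, 20, 0, 0],
    [0, 0, 20, 0, 0],
    [0, 0, 4, 0, 0],
    [0, 0, 1, 0, 0]
  ]
}}

```text
clock: 3.55
eef_pos: [0.6051, 0.0962, 0.0316]
orientation: [-179.8, -1.1, 0.2]
wrist_force: [-1.2, 0.0, -0.7]
finger_gap: 0.0436
```

{"fn": "arm_command", "kwargs": {
  "targets": [
    [3, 2, 1, 0, 0],
    [1, 1, 1, 0, 0]
  ]
}}

```text
clock: 3.75
eef_pos: [0.6086, 0.0942, 0.0302]
orientation: [-179.8, -1.1, 0.3]
wrist_force: [-0.1, -0.4, -1.7]
finger_gap: 0.0437
```

```bash
python3 - <<'E'
from h import *
d=r.get_image("side");crop(d,270,90,110,100,6,"g3.png")
d=r.get_image("scene");crop(d,270,190,90,90,6,"g3c.png")
s=r.get_state(); print(s["clock"],s["eef_pos"],s["orientation"],s["finger_gap"],s["wrist_force"])
X=np.array([.6075,.0925,.0]);
for z in (.01,.06,):
  c=np.array([X+[.022*np.cos(a),.022*np.sin(a),z] for a in np.linspace(0,2*np.pi,9)[:-1]])
  print(z,np.round(proj(D0["side"],X+[0,0,z])),np.ptp(proj(D0["side"],c),0),proj(D0["scene"],X+[0,0,z]))
E
```

```text
3.85 [0.60863662 0.09407551 0.03026665] [-179.77360945   -1.12762345    0.30464982] 0.04388926219707286 [-0.95765445 -0.36205483 -0.31004727]
0.01 [[326. 166.]] [17.04699052 12.3364636 ] [[318.20672074 249.41313924]]
0.06 [[326. 152.]] [17.6230639  12.41001029] [[318.34778802 235.15770818]]
```

View pics/g3.png

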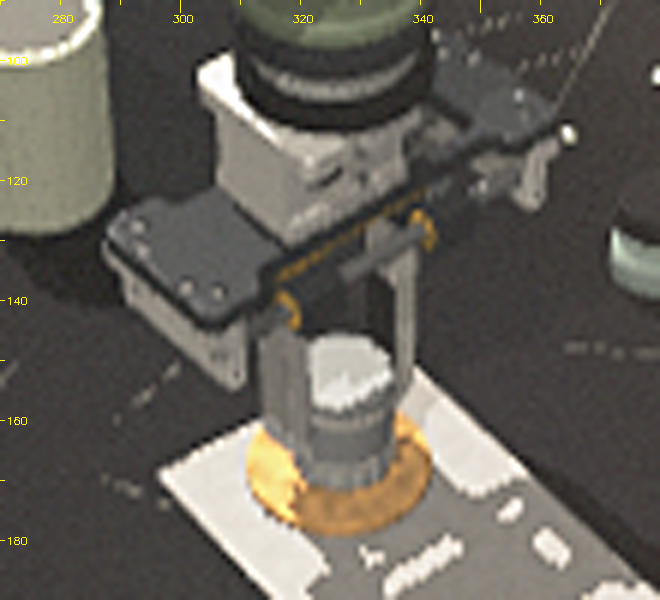

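View pics/g3c.png

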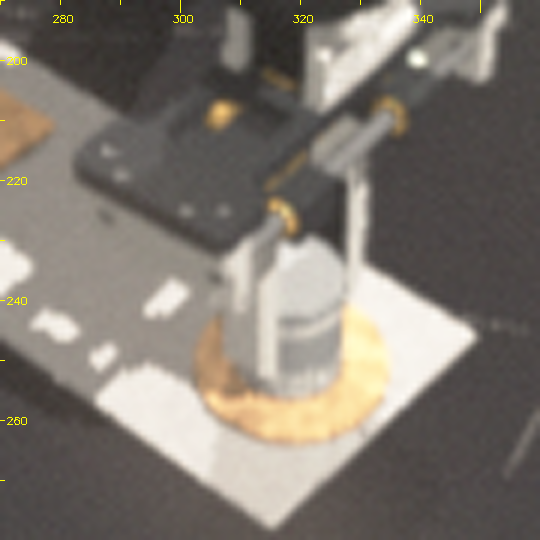

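{"fn": "arm_command", "kwargs": {
  "targets": [
    [0, 0, 2, 0, 0],
    [0, 0, 2, 0, 0]
  ]
}}

```text
clock: 4.05
eef_pos: [0.6095, 0.0942, 0.0287]
orientation: [-179.8, -1.2, 0.3]
wrist_force: [-5.7, -0.4, 13.8]
finger_gap: 0.0438
```

{"fn": "arm_command", "kwargs": {
  "targets": [
    [0, 0, 0, 0, 0.6],
    [0, 0, 0, 0, 0.6],
    [0, 0, -1, 0, 1],
    [0, 0, -1, 0, 1],
    [0, 0, -25, 0, 1],
    [0, 0, -45, 0, 1],
    [0, 0, -45, 0, 1]
  ]
}}

```text
clock: 4.75
eef_pos: [0.6011, 0.0935, 0.1408]
orientation: [-179.8, -0.3, 0.3]
wrist_force: [0.2, 0.9, 0.5]
finger_gap: 0.092
```

```bash
python3 - <<'E'
from h import *
s=r.get_state(); print(s["clock"],s["eef_pos"],s["orientation"],s["finger_gap"],s["wrist_force"])
d=r.get_image("wrist");crop(d,160,0,320,300,2,"g4w.png"); pickle.dump(d,open("w4.pkl","wb"))
d=r.get_image("side");crop(d,290,120,90,80,7,"g4.png")
d=r.get_image("scene");crop(d,270,190,90,90,6,"g4c.png")
E
```

```text
4.75 [0.60112434 0.09350864 0.14082619] [-179.78126061   -0.27047331    0.29854626] 0.0919770984703003 [0.20478294 0.87604327 0.4664283 ]
```

View pics/g4.png

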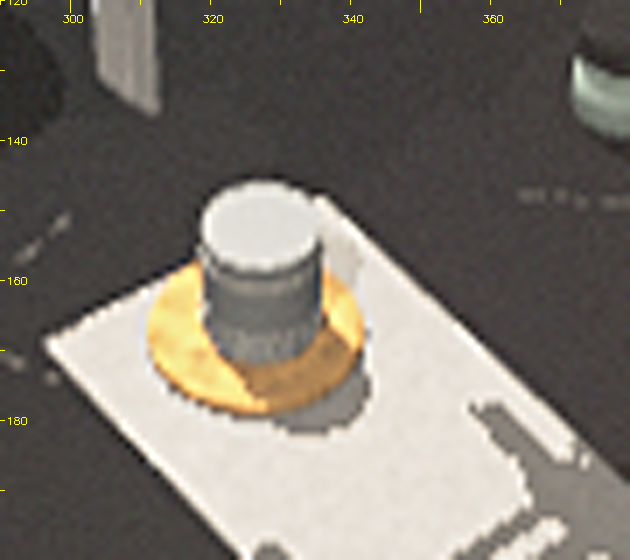

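View pics/g4c.png

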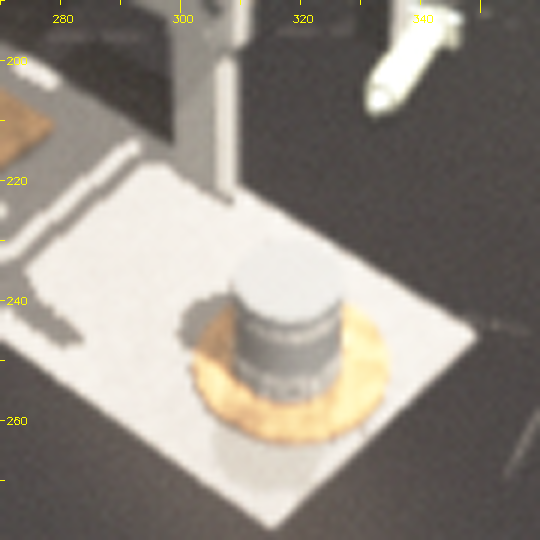

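View pics/g4w.png

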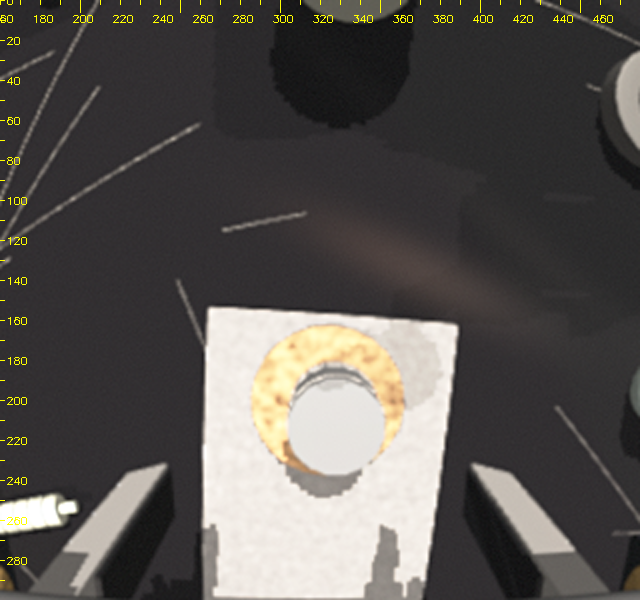

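```bash
python3 - <<'E'
from h import *
w=pickle.load(open("w4.pkl","rb"))
print("mod",P("side",(327.2,152.4),.06),P("scene",(317.7,236.8),.06),onz(w,(328.5,213.8),.06,True))
print("pad",onz(w,(323.75,199),.01,True))
for px in [(208,306),(458,325)]: print("corner",onz(w,(160+px[0]/2,px[1]/2),.004,True))
E
```

```text
mod [0.6084 0.0899] [0.6126 0.0944] [0.61023412 0.09183498 0.06      ]
pad [0.60706044 0.09378824 0.01      ]
corner [0.54512406 0.14108301 0.004     ]
corner [0.67528753 0.13203681 0.004     ]
```

{"fn": "arm_command", "kwargs": {
  "targets": [
    [-2, 1, 45, 0, 1],
    [0, 0, 45, 0, 1],
    [-1, 0, 15, 0, 1],
    [0, 0, 2, 0, 1]
  ]
}}

```text
clock: 5.3
eef_pos: [0.6035, 0.093, 0.0331]
orientation: [-179.8, -1.0, 0.3]
wrist_force: [-0.2, -0.1, -0.1]
finger_gap: 0.0943
```

{"fn": "arm_command", "kwargs": {
  "targets": [
    [3, 0, 2, 0, 0.55],
    [0, 0, 1, 0, 0.55],
    [0, 0, 1, 0, 0.55],
    [0, 0, 1, 0, 0.55],
    [0, 0, 1, 0, 0.55]
  ]
}}

```text
clock: 5.8
eef_pos: [0.6073, 0.093, 0.0273]
orientation: [-179.8, -1.0, 0.3]
wrist_force: [-0.2, -0.1, 0.3]
finger_gap: 0.0575
```

{"fn": "arm_command", "kwargs": {
  "targets": [
    [0, 0, 0, 0, 0.4],
    [0, 0, 0, 0, 0.4],
    [0, 0, 0, 0, 0.4]
  ]
}}

```text
clock: 6.1
eef_pos: [0.6086, 0.0931, 0.0289]
orientation: [-179.8, -1.2, 0.3]
wrist_force: [0.6, 0.5, -0.1]
finger_gap: 0.0433
```

{"fn": "arm_command", "kwargs": {
  "targets": [
    [-1.5, 0, 0.5, 0, 0.4],
    [-1, 0, 0.5, 0, 0.4]
  ]
}}

```text
clock: 6.3
eef_pos: [0.6072, 0.093, 0.0286]
orientation: [-179.8, -1.3, 0.3]
wrist_force: [1.6, -0.6, 2.1]
finger_gap: 0.0431
```

Release, lift, and head towards the cone, which stands at about (0.430, −0.343).

{"fn": "arm_command", "kwargs": {
  "targets": [
    [-0.5, 0, 0, 0, 1],
    [-0.5, 0, 0, 0, 1],
    [-0.5, 0, 0, 0, 1],
    [-0.5, 0, -20, 0, 1],
    [0, 0, -45, 0, 1],
    [0, 0, -45, 0, 1]
  ]
}}

```text
clock: 6.9
eef_pos: [0.5938, 0.0924, 0.1311]
orientation: [-179.8, 0.0, 0.3]
wrist_force: [0.6, 0.4, -0.3]
finger_gap: 0.0883
```

```bash
python3 - <<'E'
from h import *
s=r.get_state(); print(s["clock"],s["eef_pos"],s["orientation"],s["finger_gap"],s["wrist_force"])
d=r.get_image("wrist");crop(d,160,0,320,300,2,"g5w.png"); pickle.dump(d,open("w5.pkl","wb"))
d=r.get_image("side");crop(d,290,120,90,80,7,"g5.png")
E
```

```text
6.9 [0.59384702 0.09240179 0.13106674] [-1.79786710e+02  2.31172442e-02  2.98457306e-01] 0.08830215333737444 [ 0.57182651  0.4491565  -0.34538466]
```

View pics/g5.png

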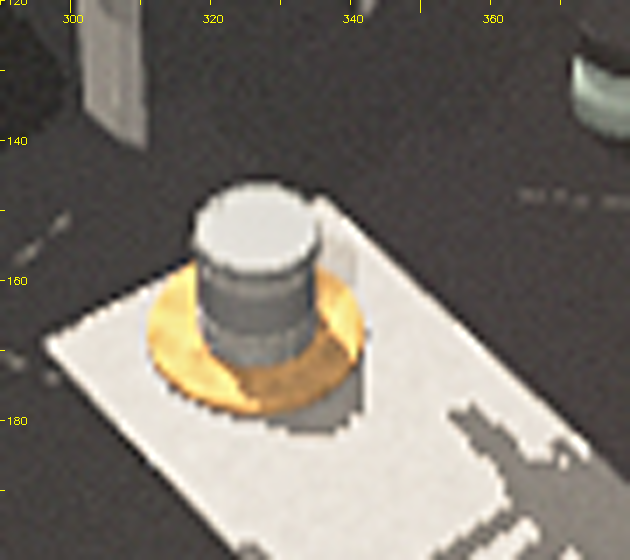

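View pics/g5w.png

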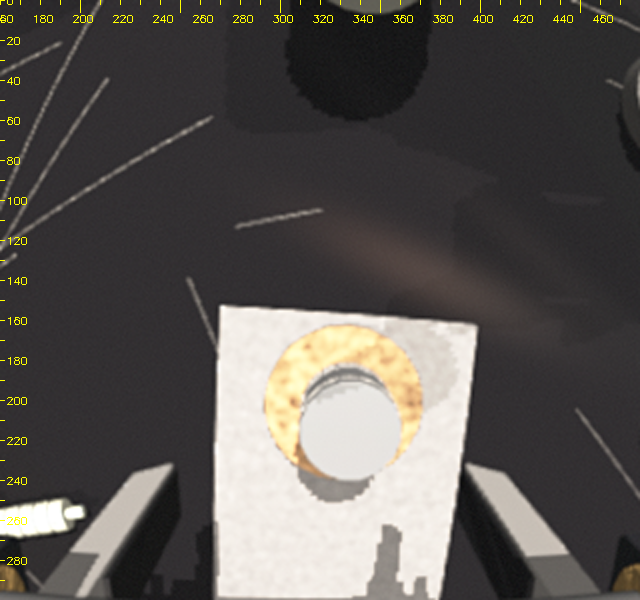

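```bash
python3 - <<'E'
from h import *
w=pickle.load(open("w5.pkl","rb"))
print("mod",P("side",(326.6,152.4),.06),onz(w,(335,215),.06,True))
print("pad",onz(w,(331.5,200),.01,True))
E
```

```text
mod [0.6072 0.0908] [0.60770833 0.092403   0.06      ]
pad [0.60668978 0.09389451 0.01      ]
```

{"fn": "arm_command", "kwargs": {
  "targets": [
    [-16, 43, 0, 0, 1],
    [-16, 43, 0, 0, 1],
    [-16, 43, 0, 0, 1],
    [-16, 43, 0, 0, 1],
    [-16, 43, 0, 0, 1],
    [-16, 43, 0, 0, 1],
    [-16, 43, 0, 0, 1],
    [-16, 43, 0, 0, 1]
  ]
}}

```text
clock: 7.8
eef_pos: [0.4713, -0.2567, 0.1312]
orientation: [-179.6, -1.0, 1.1]
wrist_force: [1.2, -0.8, -0.8]
finger_gap: 0.094
```

```bash
python3 - <<'E'
from h import *
s=r.get_state(); print(s["clock"],s["eef_pos"],s["orientation"])
d=r.get_image("wrist");cv2.imwrite("pics/g6w.png",d["color"][:,:,::-1]); pickle.dump(d,open("w6.pkl","wb"))
E
```

```text
7.8 [ 0.4712777  -0.25672892  0.13123184] [-179.57131316   -0.98703832    1.0582046 ]
```

View pics/g6w.png

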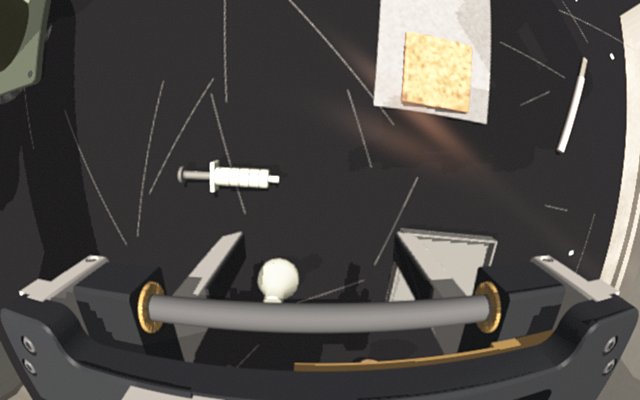

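```bash
python3 - <<'E'
from h import *
w=pickle.load(open("w6.pkl","rb"))
np.set_printoptions(precision=4,suppress=True)
for n,uv,z in [("fl",(213,177),.009),("tip",(279,178.5),.009),("end",(179,174),.009),("cone base edge top",(279,258),.014)]: print(n,onz(w,uv,z,True))
c=[onz(w,uv,.01,True) for uv in [(405,31),(473,38),(469,112),(402,105)]]; print(np.array(c),np.mean(c,0))
for uv in [(374,106),(487,124)]: print(onz(w,uv,.004,True))
E
```

```text
fl [ 0.365  -0.2322  0.009 ]
tip [ 0.4337 -0.2337  0.009 ]
end [ 0.3263 -0.2287  0.009 ]
cone base edge top [ 0.4328 -0.3168  0.014 ]
[[ 0.5572 -0.0783  0.01  ]
 [ 0.6357 -0.0731  0.01  ]
 [ 0.6301 -0.1568  0.01  ]
 [ 0.5542 -0.1569  0.01  ]] [ 0.5943 -0.1163  0.01  ]
[ 0.5269 -0.1593  0.004 ]
[ 0.6575 -0.1669  0.004 ]
```

{"fn": "arm_command", "kwargs": {
  "targets": [
    [-21, 43, 0, 0, 1],
    [-20, 43, 0, 0, 1],
    [0, 0, 0, 0, 1]
  ]
}}

```text
clock: 8.15
eef_pos: [0.4286, -0.3479, 0.1281]
orientation: [-179.8, -0.8, 0.5]
wrist_force: [0.6, -0.6, 0.3]
finger_gap: 0.0938
```

{"fn": "arm_command", "kwargs": {
  "targets": [
    [-2, -5, 40, 0, 1],
    [-2, 0, 35, 0, 1],
    [0, 0, 10, 0, 1],
    [0, 0, 2, 0, 0.7]
  ]
}}

```text
clock: 8.55
eef_pos: [0.4258, -0.3425, 0.0384]
orientation: [-179.8, -0.8, 0.3]
wrist_force: [0.1, -0.1, 1.2]
finger_gap: 0.0889
```

{"fn": "arm_command", "kwargs": {
  "targets": [
    [4, 0, 0, 0, 0.25],
    [0, 0, 0, 0, 0.25],
    [0, 0, 0.5, 0, 0.25],
    [0, 0, 0.5, 0, 0.25],
    [0, 0, 0.5, 0, 0.25]
  ]
}}

```text
clock: 9.05
eef_pos: [0.4341, -0.3437, 0.0416]
orientation: [179.9, -1.1, 0.5]
wrist_force: [-0.6, -0.3, 0.2]
finger_gap: 0.0493
```

{"fn": "arm_command", "kwargs": {
  "targets": [
    [-4, 0, 1, 0, 0.25],
    [-1, 0, 1, 0, 0.25],
    [-0.5, 0, 1, 0, 0],
    [-0.5, 0, 0.5, 0, 0],
    [-0.5, 0, 0.5, 0, 0]
  ]
}}

```text
clock: 9.55
eef_pos: [0.4279, -0.3447, 0.0387]
orientation: [179.8, -1.3, 0.4]
wrist_force: [1.4, 1.4, 4.9]
finger_gap: 0.0173
```

```bash
python3 - <<'E'
from h import *
d=r.get_image("side");crop(d,340,250,120,120,5,"g7.png")
d=r.get_image("scene");crop(d,190,80,120,110,5,"g7c.png")
s=r.get_state(); print(s["clock"],s["eef_pos"],s["orientation"],s["finger_gap"],s["wrist_force"])
E
```

```text
9.65 [ 0.42791659 -0.34457141  0.03869885] [179.81421747  -1.27370414   0.42879671] 0.017701832687927112 [0.68363816 0.79938234 1.9632297 ]
```

View pics/g7.png

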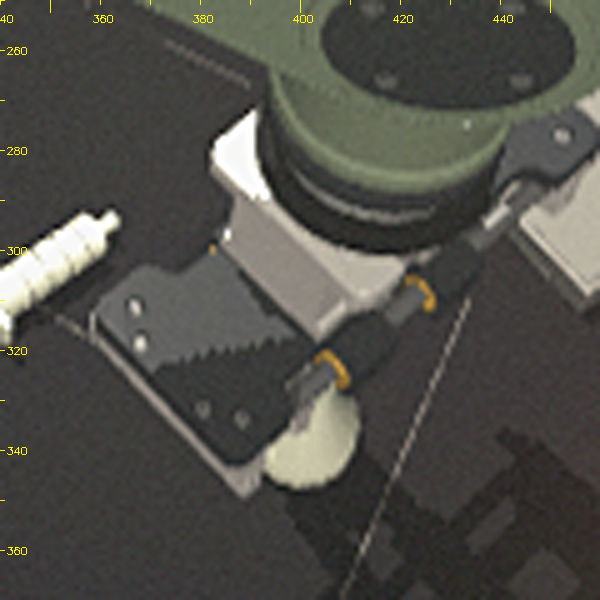

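View pics/g7c.png

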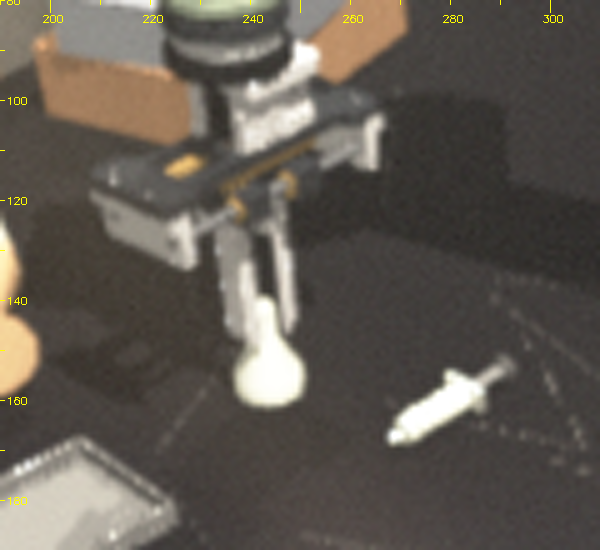

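{"fn": "arm_command", "kwargs": {
  "targets": [
    [0, 0, -20, 0, 0],
    [0, 0, -45, 0, 0],
    [5, -20, -30, 0, 0],
    [18, -43, 0, 0, 0],
    [18, -43, 0, 0, 0],
    [18, -43, 0, 0, 0],
    [18, -43, 0, 0, 0],
    [18, -43, 0, 0, 0]
  ]
}}

```text
clock: 10.45
eef_pos: [0.5197, -0.107, 0.1372]
orientation: [179.8, -1.1, -0.3]
wrist_force: [0.7, -0.5, -0.3]
finger_gap: 0.017
```

{"fn": "arm_command", "kwargs": {
  "targets": [
    [18, -43, 0, 0, 0],
    [18, -43, 0, 0, 0],
    [18, -43, 0, 0, 0],
    [18, -43, 0, 0, 0],
    [10, -20, 0, 0, 0]
  ]
}}

```text
clock: 10.95
eef_pos: [0.6033, 0.0957, 0.136]
orientation: [179.7, -1.0, -0.1]
wrist_force: [-0.3, 0.1, -0.8]
finger_gap: 0.0173
```

{"fn": "arm_command", "kwargs": {
  "targets": [
    [2, 4, 20, 0, 0],
    [1, 2, 5, 0, 0],
    [0, 0, 0.5, 0, 0]
  ]
}}

```text
clock: 11.25
eef_pos: [0.6074, 0.0941, 0.109]
orientation: [179.7, -1.0, 0.3]
wrist_force: [-0.0, -0.4, -0.1]
finger_gap: 0.0174
```

```bash
python3 - <<'E'
from h import *
d=r.get_image("side");crop(d,270,70,110,120,6,"g8.png")
d=r.get_image("scene");crop(d,270,160,90,110,6,"g8c.png")
s=r.get_state(); print(s["clock"],s["eef_pos"],s["orientation"],s["finger_gap"],s["wrist_force"])
X=np.array(s["eef_pos"]);X[2]-=.0387
print([ (c,proj(D0[c],X),proj(D0[c],X+[0,0,.014])) for c in("side","scene")])
E
```

```text
11.35 [0.60721454 0.09368161 0.10943918] [179.75483964  -0.9660102    0.28230033] 0.01711433867268206 [0.29342623 0.42831499 0.5166367 ]
[('side', array([[325.84997668, 148.66376536]]), array([[325.84730215, 144.5268001 ]])), ('scene', array([[318.86132977, 232.11042183]]), array([[318.9084414 , 227.86180828]]))]
```

View pics/g8.png

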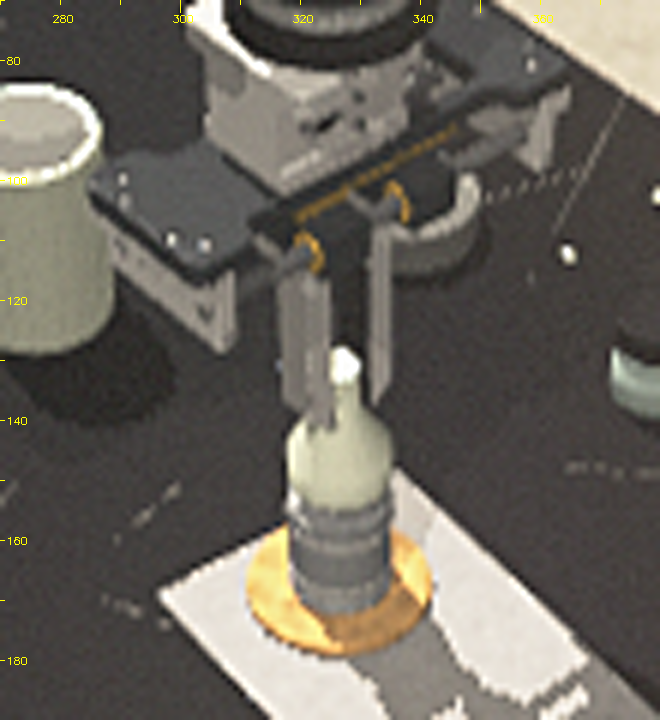

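View pics/g8c.png

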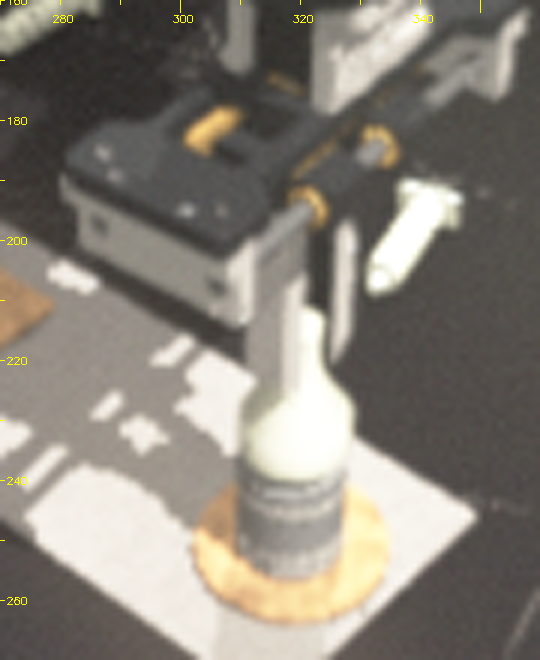

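{"fn": "arm_command", "kwargs": {
  "targets": [
    [0, 3, 6, 0, 0],
    [0, 1, 3, 0, 0],
    [0, 0, 1, 0, 0]
  ]
}}

```text
clock: 11.65
eef_pos: [0.6082, 0.0875, 0.1006]
orientation: [179.7, -1.1, 0.1]
wrist_force: [0.2, -0.1, -1.4]
finger_gap: 0.0172
```

```bash
python3 - <<'E'
from h import *
d=r.get_image("side");crop(d,300,110,50,75,8,"g9.png")
d=r.get_image("scene");crop(d,290,200,50,75,8,"g9c.png")
s=r.get_state(); print(s["clock"],s["eef_pos"],s["orientation"],s["finger_gap"],s["wrist_force"])
E
python3 -c "
import cv2,numpy as np
a=cv2.imread('pics/g9.png');b=cv2.imread('pics/g9c.png');cv2.imwrite('pics/g9j.png',cv2.resize(np.hstack([a,b]),None,fx=1,fy=1))"
```

```text
11.75 [0.60805715 0.08776645 0.10060317] [ 1.79741979e+02 -1.10453197e+00  1.49168483e-01] 0.01737597535323095 [-0.20585482 -0.18209794 -1.32932077]
```

View pics/g9j.png

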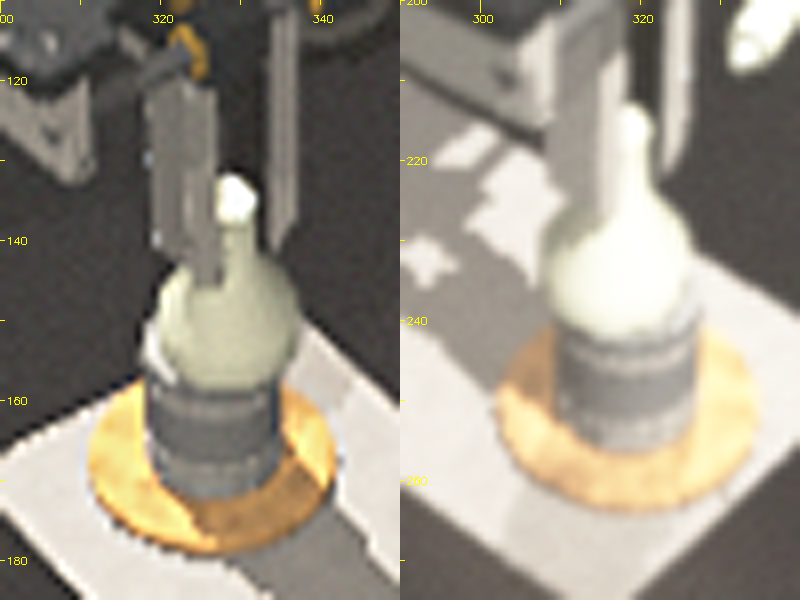

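```bash
python3 - <<'E'
import numpy as np
A=np.array([[.312,-.255],[-.258,.34],[-.198,-.238],[.221,.168]])
for b in ([2.1,-1.2,.3,-1.2],[2.1,-1.2,.3,-.5]):
    print(np.linalg.lstsq(A,np.array(b),rcond=None)[0], A@np.linalg.lstsq(A,np.array(b),rcond=None)[0])
E
```

```text
[ 1.14945384 -4.22257139] [ 1.4353853  -1.73223336  0.77738013 -0.4553627 ]
[ 1.99674487 -3.51464734] [ 1.51921947 -1.71014027  0.44113058 -0.14918014]
```

{"fn": "arm_command", "kwargs": {
  "targets": [
    [-1, -2.5, 0, 0, 0],
    [-0.5, -0.5, 0.5, 0, 0]
  ]
}}

```text
clock: 11.95
eef_pos: [0.6069, 0.0907, 0.1006]
orientation: [179.7, -1.2, 0.1]
wrist_force: [0.8, -0.1, -0.9]
finger_gap: 0.0174
```

```bash
cat >> h.py <<'E'
def two(name,s0,c0,w,h,s):
    d=r.get_image("side");crop(d,s0[0],s0[1],w,h,s,"_a.png")
    d=r.get_image("scene");crop(d,c0[0],c0[1],w,h,s,"_b.png")
    cv2.imwrite("pics/"+name,np.hstack([cv2.imread("pics/_a.png"),cv2.imread("pics/_b.png")]))
    st=r.get_state(); print(st["clock"],st["eef_pos"],st["orientation"],st["finger_gap"],st["wrist_force"])
E
python3 - <<'E'
from h import *
two("g10.png",(300,110),(290,200),50,75,8)
E
```

```text
12.05 [0.60679792 0.09066738 0.1004477 ] [ 1.79741221e+02 -1.14804039e+00  1.28292744e-01] 0.017610157851157788 [ 0.45901077  0.93520326 -0.38371137]
```

View pics/g10.png

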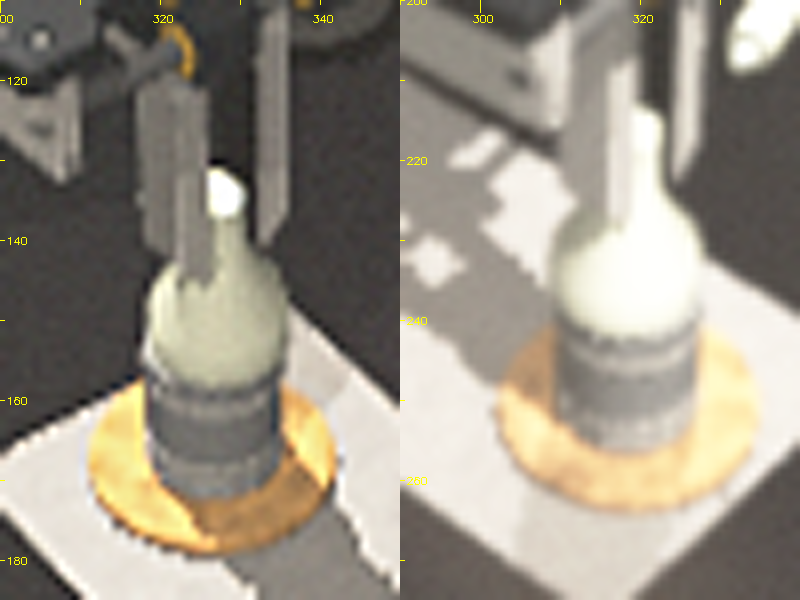

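{"fn": "arm_command", "kwargs": {
  "targets": [
    [-1, -1, 1.5, 0, 0],
    [-0.3, 0, 1.5, 0, 0]
  ]
}}

```text
clock: 12.25
eef_pos: [0.6062, 0.092, 0.0986]
orientation: [179.7, -1.2, 0.1]
wrist_force: [-2.7, 0.5, 7.3]
finger_gap: 0.0172
```

{"fn": "arm_command", "kwargs": {
  "targets": [
    [-0.4, 0, 0.3, 0, 0.5],
    [-0.4, 0, 0, 0, 0.5],
    [-0.4, 0, 0, 0, 0.5],
    [0, 0, -15, 0, 0.6],
    [0, 0, -40, 0, 0.6],
    [0, 0, -30, 0, 0.6]
  ]
}}

```text
clock: 12.85
eef_pos: [0.5986, 0.0923, 0.1806]
orientation: [179.7, -0.5, 0.1]
wrist_force: [-0.2, -0.2, 0.6]
finger_gap: 0.056
```

```bash
python3 - <<'E'
from h import *
two("g11.png",(300,110),(290,200),50,75,8)
E
```

```text
12.95 [0.60197543 0.09244656 0.18450874] [ 1.79739483e+02 -1.06170622e+00  1.56594465e-01] 0.05643295918236453 [ 1.28411073 -0.69349712  0.58425319]
```

View pics/g11.png

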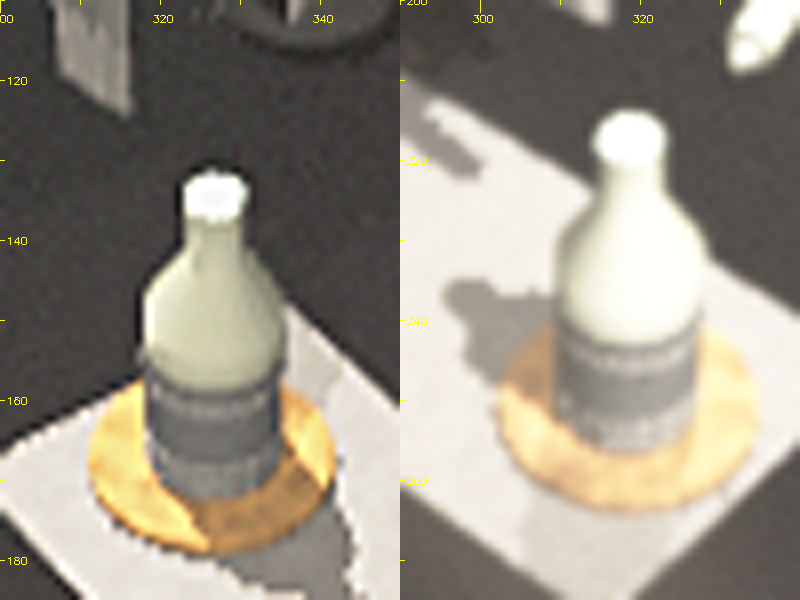

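{"fn": "arm_command", "kwargs": {
  "targets": [
    [-24, -43, 0, 0, 0.6],
    [-24, -43, 0, 0, 0.6],
    [-24, -43, 10, 0, 0.6],
    [-24, -43, 20, 0, 0.6],
    [-24, -43, 20, 0, 0.6],
    [-24, -43, 20, 0, 0.6],
    [0, 0, 10, 0, 0.6]
  ]
}}

```text
clock: 13.65
eef_pos: [0.4641, 0.3463, 0.1047]
orientation: [179.8, -1.6, -0.3]
wrist_force: [0.2, -1.4, -0.0]
finger_gap: 0.0564
```

```bash
python3 - <<'E'
from h import *
d=r.get_image("side");crop(d,190,60,80,100,6,"g12.png")
print(r.get_state()["eef_pos"])
E
```

```text
[0.46456569 0.34379988 0.10321427]
```

View pics/g12.png

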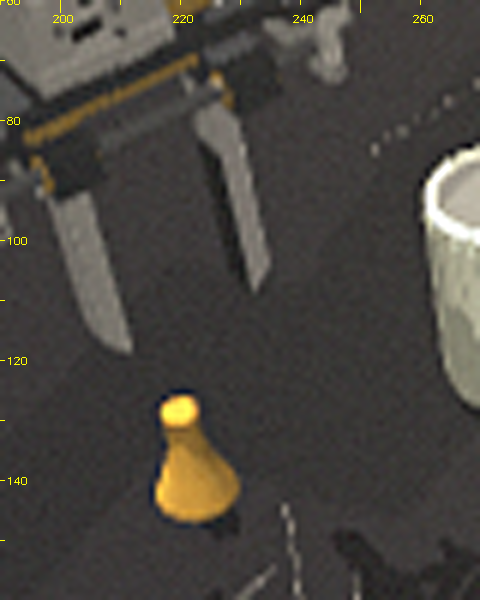

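{"fn": "arm_command", "kwargs": {
  "targets": [
    [-10, -9, 30, 0, 0.6],
    [-1, 0, 30, 0, 0.6],
    [0, 0, 8, 0, 0.6]
  ]
}}

```text
clock: 14.0
eef_pos: [0.4586, 0.3515, 0.035]
orientation: [179.7, -1.8, -0.4]
wrist_force: [-0.6, -0.9, -0.8]
finger_gap: 0.0566
```

{"fn": "arm_command", "kwargs": {
  "targets": [
    [-2, -1.5, 5, 0, 0.4],
    [-0.5, 0, 2, 0, 0.3],
    [-0.5, 0, 1, 0, 0.3],
    [-0.5, 0, 0.5, 0, 0.3]
  ]
}}

```text
clock: 14.4
eef_pos: [0.4589, 0.351, 0.0281]
orientation: [179.8, -2.0, -0.6]
wrist_force: [0.6, 0.5, 0.0]
finger_gap: 0.0294
```

{"fn": "arm_command", "kwargs": {
  "targets": [
    [-3, -2.5, 0.5, 0, 0.3],
    [-0.7, 0, 0.5, 0, 0],
    [-0.5, 0, 0.5, 0, 0],
    [-0.5, 0, 0.5, 0, 0]
  ]
}}

```text
clock: 14.8
eef_pos: [0.4562, 0.3548, 0.0291]
orientation: [179.9, -2.3, -0.7]
wrist_force: [-0.4, -1.3, 2.2]
finger_gap: 0.0152
```

```bash
python3 - <<'E'
from h import *
two("g13.png",(190,80),(420,210),60,80,6)
E
```

```text
14.9 [0.45613117 0.35472951 0.0290429 ] [179.89247367  -2.24739636  -0.66306231] 0.015418459646759898 [-0.74392305 -0.96613691  3.57054907]
```

View pics/g13.png

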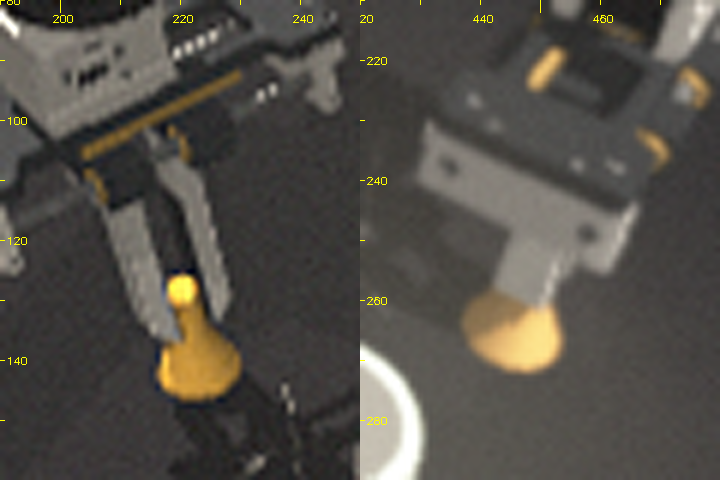

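{"fn": "arm_command", "kwargs": {
  "targets": [
    [0, 0, -20, 0, 0],
    [0, 0, -45, 0, 0],
    [2, 20, -10, 0, 0],
    [4, 44, 0, 0, 0],
    [4, 44, 0, 0, 0],
    [5, 44, 0, 0, 0],
    [10, 44, 0, 0, 0],
    [10, 44, 0, 0, 0]
  ]
}}

```text
clock: 15.7
eef_pos: [0.4852, 0.1128, 0.1067]
orientation: [180.0, -2.3, 0.0]
wrist_force: [0.0, 0.3, -1.6]
finger_gap: 0.0151
```

{"fn": "arm_command", "kwargs": {
  "targets": [
    [15, 44, 0, 0, 0],
    [20, 43, 0, 0, 0],
    [20, 43, 0, 0, 0],
    [20, 43, 0, 0, 0],
    [15, 30, 0, 0, 0]
  ]
}}

```text
clock: 16.2
eef_pos: [0.5751, -0.0998, 0.1088]
orientation: [-179.9, -2.3, -0.1]
wrist_force: [0.9, 0.3, 0.2]
finger_gap: 0.0152
```

{"fn": "arm_command", "kwargs": {
  "targets": [
    [10, 10, 30, 0, 0],
    [5, 4, 25, 0, 0],
    [1, 0, 3, 0, 0]
  ]
}}

```text
clock: 16.5
eef_pos: [0.5977, -0.1216, 0.0512]
orientation: [179.9, -2.7, -0.6]
wrist_force: [0.3, 0.5, -1.3]
finger_gap: 0.0155
```

```bash
python3 - <<'E'
from h import *
two("g14.png",(345,160),(230,160),65,90,6)
E
```

```text
16.6 [ 0.59846596 -0.12081686  0.05330629] [179.87501641  -2.78105036  -0.49107509] 0.014956726874427036 [ 0.68281166  0.11487125 -0.53428647]
```

View pics/g14.png

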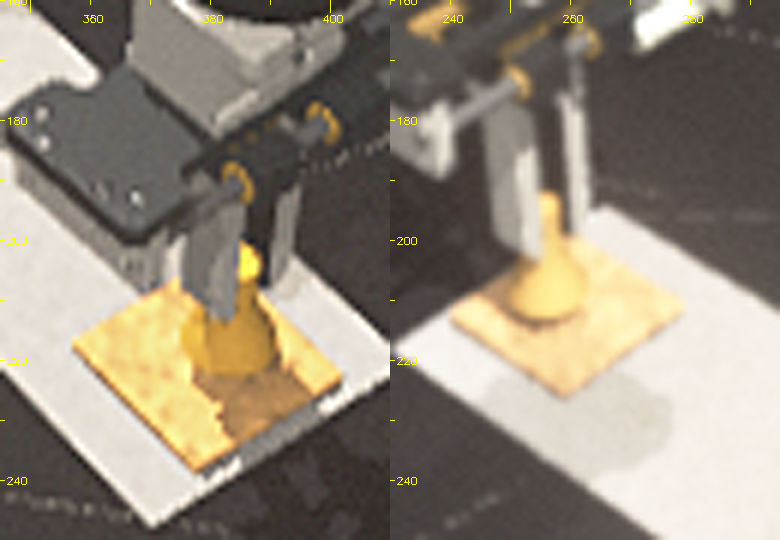

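{"fn": "arm_command", "kwargs": {
  "targets": [
    [-5, -5, 5, 0, 0],
    [-1, 0, 5, 0, 0],
    [-0.5, 0, 1.5, 0, 0]
  ]
}}

```text
clock: 16.9
eef_pos: [0.5933, -0.1138, 0.044]
orientation: [179.8, -3.0, -0.3]
wrist_force: [-0.3, 0.4, -0.3]
finger_gap: 0.0153
```

```bash
python3 - <<'E'
from h import *
two("g15.png",(345,160),(230,160),65,90,6)
for z in (.01,.058):
  print([proj(D0[c],(.593,-.1165,z)) for c in("side","scene")])
E
```

```text
17.0 [ 0.59332952 -0.11397896  0.0439699 ] [179.82629249  -3.00280857  -0.35983652] 0.015390632482781899 [0.43618022 0.52853169 0.35937   ]
[array([[378.88484881, 218.67239283]]), array([[259.46497568, 210.62277355]])]
[array([[380.77774697, 205.75253134]]), array([[257.7352683 , 197.18085774]])]
```

View pics/g15.png

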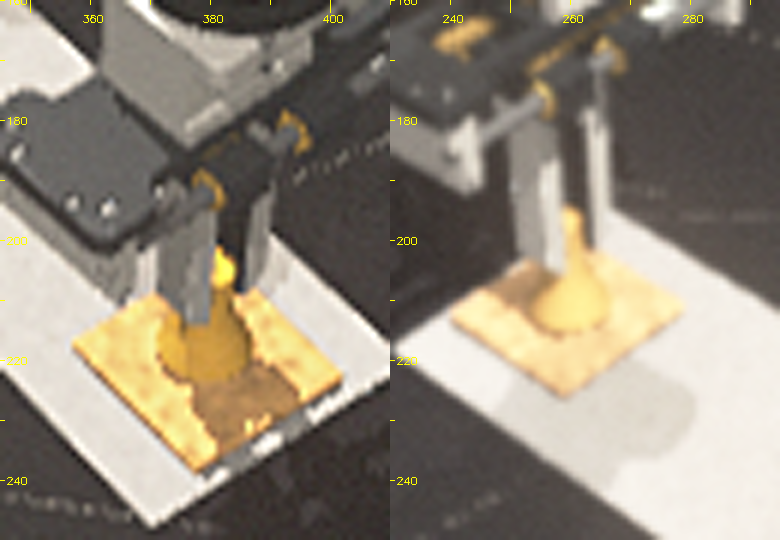

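{"fn": "arm_command", "kwargs": {
  "targets": [
    [-0.5, 1.5, 3, 0, 0],
    [-0.5, 0, 2.5, 0, 0]
  ]
}}

```text
clock: 17.2
eef_pos: [0.5936, -0.1155, 0.0396]
orientation: [179.8, -3.1, -0.3]
wrist_force: [0.6, 0.6, -1.5]
finger_gap: 0.0147
```

{"fn": "arm_command", "kwargs": {
  "targets": [
    [-0.5, 0, 1.5, 0, 0],
    [-0.5, 0, 1, 0, 0]
  ]
}}

```text
clock: 17.4
eef_pos: [0.5939, -0.1158, 0.0392]
orientation: [179.8, -3.3, -0.3]
wrist_force: [-2.6, 1.8, 6.0]
finger_gap: 0.0152
```

{"fn": "arm_command", "kwargs": {
  "targets": [
    [-0.5, 0, 0, 0, 0.5],
    [-0.5, 0, 0, 0, 0.5],
    [-0.5, 0, -0.5, 0, 0.5],
    [-0.5, 0, -0.5, 0, 0.6],
    [1, 0, -20, 0, 0.6],
    [2, 0, -40, 0, 0.6],
    [0, 0, -40, 0, 0.6],
    [0, 0, -40, 0, 0.6]
  ]
}}

```text
clock: 18.2
eef_pos: [0.5804, -0.1136, 0.1746]
orientation: [-179.9, -2.2, -0.4]
wrist_force: [-0.1, -0.6, 0.6]
finger_gap: 0.0565
```

```bash
python3 - <<'E'
from h import *
two("g16.png",(345,160),(230,160),65,90,6)
E
```

```text
18.3 [ 0.58578417 -0.11543689  0.18152282] [179.82019554  -3.06119194  -0.36953226] 0.05672985204754858 [0.7518687  0.16932145 0.15247847]
```

View pics/g16.png

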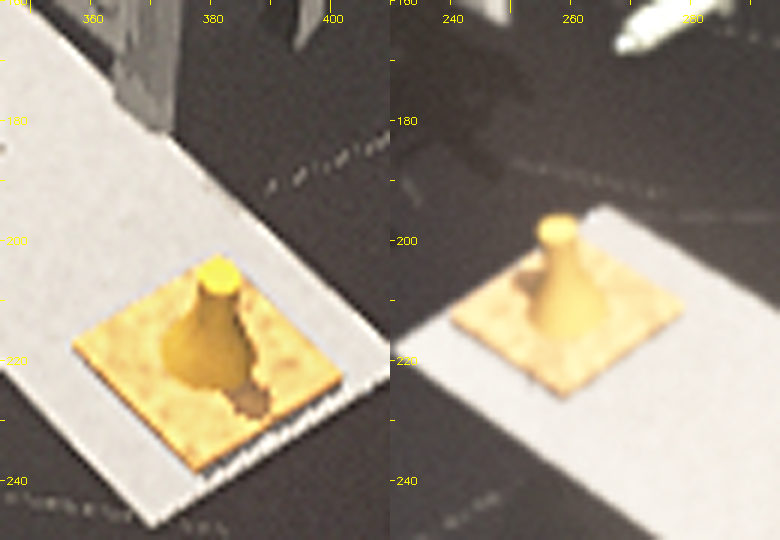

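{"fn": "arm_command", "kwargs": {
  "targets": [
    [0, 0, -45, 0, 0.6],
    [0, 0, -45, 0, 0.6],
    [0, 0, 0, 0, 0.6]
  ]
}}

```text
clock: 18.6
eef_pos: [0.5794, -0.1147, 0.2696]
orientation: [179.9, -2.9, -0.4]
wrist_force: [0.1, -0.6, 0.6]
finger_gap: 0.0564
```

```bash
python3 - <<'E'
from h import *
r.get_image("side");r.get_image("side")
s=r.get_state();print(s["eef_pos"],s["orientation"])
E
```

```text
[ 0.57645744 -0.11373776  0.26331789] [-179.91877995   -2.29471118   -0.39835194]
```

{"fn": "arm_command", "kwargs": {
  "targets": [
    [0, 0, 0, 0.146, 0.6],
    [0, 0, 0, 0.146, 0.6],
    [0, 0, 0, 0.146, 0.6],
    [0, 0, 0, 0.146, 0.6],
    [0, 0, 0, 0.146, 0.6],
    [0, 0, 0, 0.146, 0.6],
    [0, 0, 0, 0.146, 0.6],
    [0, 0, 0, 0.146, 0.6]
  ]
}}

```text
clock: 19.5
eef_pos: [0.5644, -0.1096, 0.2366]
orientation: [-179.7, 0.8, -69.2]
wrist_force: [0.6, -0.4, 0.1]
finger_gap: 0.0561
```

{"fn": "arm_command", "kwargs": {
  "targets": [
    [0, 0, 0, 0.146, 0.6],
    [0, 0, 0, 0.146, 0.6],
    [0, 0, 0, 0.146, 0.6],
    [0, 0, 0, 0.05, 0.6]
  ]
}}

```text
clock: 19.9
eef_pos: [0.5574, -0.1072, 0.2221]
orientation: [178.6, 1.1, -98.1]
wrist_force: [-0.4, -0.8, 0.4]
finger_gap: 0.0568
```

```bash
python3 - <<'E'
from h import *
r.get_image("side");r.get_image("side")
s=r.get_state();print(s["clock"],s["eef_pos"],s["orientation"],s["qpos"])
E
```

```text
20.0 [ 0.55712012 -0.10711645  0.22192416] [178.52190769   1.1640808  -97.84417282] [-20.12462645  11.31665345  86.98860314   0.82817483  83.38745628
  77.59700673]
```

```bash
cat >> h.py <<'E'
from scipy.spatial.transform import Rotation as Ro
def delta(target,yaw=None,hold=0):
    for _ in range(hold): r.get_image("side")
    s=r.get_state(); R=Ro.from_euler("xyz",s["orientation"],degrees=True).as_matrix()
    d=R.T@(np.array(target)-s["eef_pos"])*1000
    x=np.degrees(np.arctan2(R[1,0],R[0,0]))
    print("t%.2f"%s["clock"],"pos",np.round(s["eef_pos"],4),"zdir",np.round(R[:,2],3),"yaw %.2f"%x,"delta tool mm",np.round(d,1),
      "turn rad %.3f"%(-np.radians((yaw-x+180)%360-180)) if yaw is not None else "","gap %.4f"%s["finger_gap"],"F",np.round(s["wrist_force"],1),"q6 %.1f"%s["qpos"][5])
E
python3 -c "
from h import *
delta((.396,-.233,.12),-92.4)"
```

```text
t20.00 pos [ 0.5571 -0.1071  0.2219] zdir [-0.023  0.024 -0.999] yaw -97.84 delta tool mm [148.7 139.8 102.6] turn rad -0.095 gap 0.0567 F [-1.   0.4  0.3] q6 77.6
```

{"fn": "arm_command", "kwargs": {
  "targets": [
    [0, 0, 0, -0.09, 0.6],
    [25, 30, 10, 0, 0.6],
    [25, 30, 10, 0, 0.6],
    [25, 30, 10, 0, 0.6],
    [20, 30, 10, 0, 0.6],
    [15, 20, 5, 0, 0.6]
  ]
}}

```text
clock: 20.6
eef_pos: [0.4054, -0.2092, 0.1671]
orientation: [178.0, 1.7, -91.5]
wrist_force: [-0.3, -0.3, 0.7]
finger_gap: 0.0562
```

```bash
python3 - <<'E'
from h import *
d=r.get_image("wrist");cv2.imwrite("pics/g17w.png",d["color"][:,:,::-1]); pickle.dump(d,open("w17.pkl","wb"))
delta((.396,-.233,.05),-92.4,1)
E
```

```text
t20.70 pos [ 0.405  -0.2096  0.1671] zdir [-0.035  0.031 -0.999] yaw -91.70 delta tool mm [ 27.2   4.1 116.5] turn rad 0.012 gap 0.0563 F [ 0.1 -0.4 -0.4] q6 53.3
```

View pics/g17w.png

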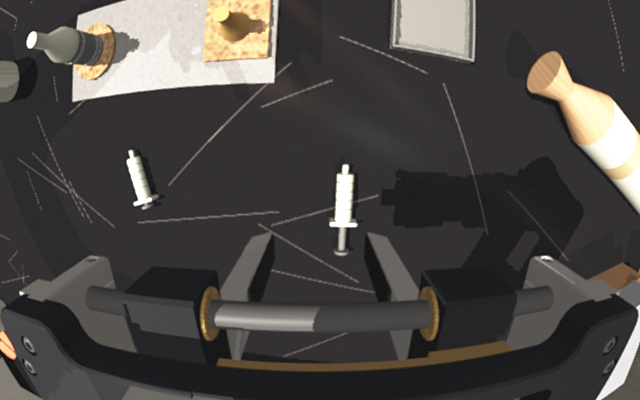

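```bash
python3 - <<'E'
from h import *
w=pickle.load(open("w17.pkl","rb"))
for uv in [(343.5,224),(346,166),(342.5,253)]: print(onz(w,uv,.009,True))
print("spent",onz(w,(146,202),.009,True),onz(w,(132,153),.009,True))
E
```

```text
[ 0.36379476 -0.23170651  0.009     ]
[ 0.43096627 -0.23486922  0.009     ]
[ 0.32703922 -0.23054059  0.009     ]
spent [0.39528053 0.01806714 0.009     ] [0.45978675 0.03002325 0.009     ]
```

{"fn": "arm_command", "kwargs": {
  "targets": [
    [27, 4, 35, 0.012, 0.6]
  ]
}}

```text
clock: 20.8
eef_pos: [0.4028, -0.2367, 0.1349]
orientation: [178.5, 1.4, -92.2]
wrist_force: [0.6, -0.8, 0.6]
finger_gap: 0.0566
```

```bash
python3 -c "
from h import *
delta((.3955,-.233,.05),-92.5,2)"
```

```text
t20.90 pos [ 0.3962 -0.2343  0.1273] zdir [-0.041  0.036 -0.998] yaw -92.47 delta tool mm [ 1.4 -2.6 77.2] turn rad 0.000 gap 0.0563 F [-0.1  0.2 -0.4] q6 51.0
```

{"fn": "arm_command", "kwargs": {
  "targets": [
    [1, -2, 40, 0, 0.6],
    [0, 0, 0, 0, 0.6]
  ]
}}

```text
clock: 21.1
eef_pos: [0.3976, -0.2328, 0.0863]
orientation: [177.5, 2.1, -92.4]
wrist_force: [-0.2, 1.4, 0.1]
finger_gap: 0.0561
```

```bash
python3 -c "
from h import *
delta((.3955,-.233,.05),-92.5,2)"
```

```text
t21.20 pos [ 0.4021 -0.2366  0.0917] zdir [-0.032  0.03  -0.999] yaw -92.38 delta tool mm [-2.1  5.3 42. ] turn rad 0.002 gap 0.0565 F [1.4 0.3 0.5] q6 51.1
```

{"fn": "arm_command", "kwargs": {
  "targets": [
    [0, 0, -45, 0, 0.6]
  ]
}}

```text
clock: 21.3
eef_pos: [0.4007, -0.2345, 0.1337]
orientation: [177.6, 2.1, -92.3]
wrist_force: [0.2, -0.4, 0.0]
finger_gap: 0.0563
```

```bash
python3 -c "
from h import *
delta((.3955,-.233,.05),-92.5,4)"
```

```text
t21.50 pos [ 0.406  -0.2393  0.1403] zdir [-0.026  0.025 -0.999] yaw -92.31 delta tool mm [-3.7  8.3 90.7] turn rad 0.003 gap 0.0566 F [ 0.2 -0.3  0.5] q6 51.1
```

{"fn": "arm_command", "kwargs": {
  "targets": [
    [0, 4, 50, 0, 0.6],
    [0, 0, 0, 0, 0.6]
  ]
}}

```text
clock: 21.7
eef_pos: [0.402, -0.2378, 0.0917]
orientation: [178.6, 1.2, -92.2]
wrist_force: [-1.2, 1.3, -1.4]
finger_gap: 0.0562
```

```bash
python3 -c "
from h import *
delta((.3955,-.233,.05),-92.5,3)"
```

```text
t21.85 pos [ 0.4082 -0.2433  0.0986] zdir [-0.01   0.012 -1.   ] yaw -92.22 delta tool mm [-9.2 12.6 48.9] turn rad 0.005 gap 0.0565 F [-0.6 -0.5 -0.3] q6 50.8
```

{"fn": "arm_command", "kwargs": {
  "targets": [
    [-9.5, 12.5, 40, 0.005, 0.6]
  ]
}}

```text
clock: 21.95
eef_pos: [0.403, -0.2391, 0.0657]
orientation: [-179.8, -0.0, -92.5]
wrist_force: [1.0, -0.6, -0.1]
finger_gap: 0.0565
```

```bash
python3 -c "
from h import *
delta((.3955,-.233,.003),-92.5,3)"
```

```text
t22.10 pos [ 0.3945 -0.2316  0.0586] zdir [-0.013  0.014 -1.   ] yaw -92.49 delta tool mm [ 2.1 -1.8 55.5] turn rad 0.000 gap 0.0567 F [ 0.3 -0.7  0.6] q6 51.1
```

{"fn": "arm_command", "kwargs": {
  "targets": [
    [1.5, -1, 45, 0, 0.6]
  ]
}}

```text
clock: 22.2
eef_pos: [0.4021, -0.2386, 0.0202]
orientation: [-180.0, 0.1, -92.5]
wrist_force: [1.3, -1.1, -0.6]
finger_gap: 0.0566
```

```bash
python3 -c "
from h import *
delta((.3955,-.233,.003),-92.5,3)
two('g18.png',(290,250),(240,110),110,90,4)"
```

```text
t22.35 pos [ 0.3944 -0.232   0.0133] zdir [-0.016  0.017 -1.   ] yaw -92.50 delta tool mm [ 1.1 -1.3 10.2] turn rad 0.000 gap 0.0567 F [-0.  -0.4 -0.5] q6 51.0
22.45 [ 0.39663071 -0.23398471  0.01566766] [179.37867275   0.65950672 -92.48821398] 0.05678613515727574 [0.11136291 0.62089468 0.14077941]
```

View pics/g18.png

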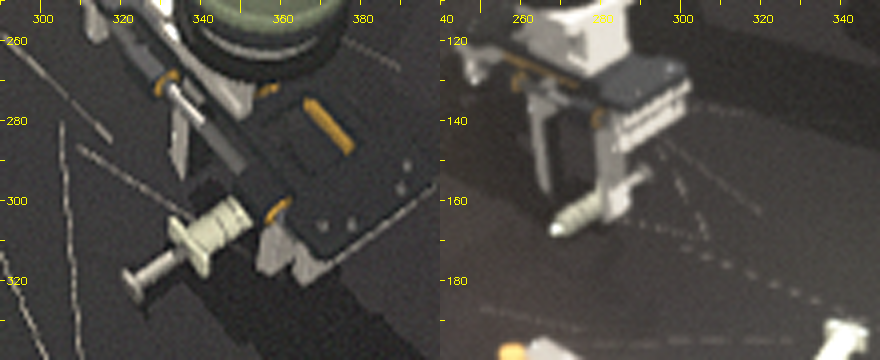

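{"fn": "arm_command", "kwargs": {
  "targets": [
    [0, 0, 8, 0, 0.6],
    [0, 0, 3, 0, 0.6]
  ]
}}

```text
clock: 22.65
eef_pos: [0.4004, -0.2371, 0.0089]
orientation: [179.8, 0.3, -92.5]
wrist_force: [-0.0, -0.5, -0.6]
finger_gap: 0.056
```

```bash
python3 -c "
from h import *
delta((.3955,-.233,.003),-92.5,3)"
```

```text
t22.80 pos [ 0.3999 -0.2367  0.0085] zdir [-0.004  0.006 -1.   ] yaw -92.48 delta tool mm [-3.5  4.5  5.5] turn rad 0.000 gap 0.0564 F [-0.3  0.5 -0.7] q6 51.0
```

{"fn": "arm_command", "kwargs": {
  "targets": [
    [-3.5, 4.5, 5, 0, 0.6]
  ]
}}

```text
clock: 22.9
eef_pos: [0.3967, -0.2341, 0.0045]
orientation: [179.9, 0.2, -92.5]
wrist_force: [-0.2, 0.2, 0.0]
finger_gap: 0.0566
```

```bash
python3 -c "
from h import *
delta((.3955,-.233,.003),-92.5,4)"
```

```text
t23.10 pos [ 0.395  -0.2325  0.0032] zdir [-0.004  0.007 -1.   ] yaw -92.48 delta tool mm [ 0.4 -0.5  0.2] turn rad 0.000 gap 0.0569 F [-0.1 -0.8 -0.5] q6 51.0
```

{"fn": "arm_command", "kwargs": {
  "targets": [
    [0, 0, 0, 0, 0]
  ]
}}

```text
clock: 23.2
eef_pos: [0.395, -0.2325, 0.0032]
orientation: [179.7, 0.4, -92.5]
wrist_force: [-0.4, -0.6, -0.6]
finger_gap: 0.0515
```

```bash
python3 -c "
from h import *
delta((.3955,-.233,.003),-92.5,10)"
```

```text
t23.70 pos [ 0.3951 -0.2326  0.0033] zdir [-0.004  0.007 -1.   ] yaw -92.48 delta tool mm [ 0.4 -0.4  0.3] turn rad 0.000 gap 0.0164 F [-0.4  0.1 -0.2] q6 51.0
```

{"fn": "arm_command", "kwargs": {
  "targets": [
    [0, 0, -40, 0, 0]
  ]
}}

```text
clock: 23.8
eef_pos: [0.3908, -0.2291, 0.0388]
orientation: [179.1, 0.9, -92.5]
wrist_force: [-0.1, -0.4, -1.6]
finger_gap: 0.017
```

```bash
python3 -c "
from h import *
delta((.6,-.0125,.12),-94,4)
two('g19.png',(290,240),(240,100),110,100,4)"
```

```text
t24.00 pos [ 0.396  -0.2335  0.044 ] zdir [-0.002  0.005 -1.   ] yaw -92.48 delta tool mm [-230.  -194.1  -75.4] turn rad 0.027 gap 0.0171 F [-0.7  0.3 -0.5] q6 51.0
24.1 [ 0.3945824  -0.23226973  0.04249186] [179.66961119   0.42909803 -92.48041729] 0.016663881754651416 [-0.38954382  0.00285385 -0.8125166 ]
```

View pics/g19.png

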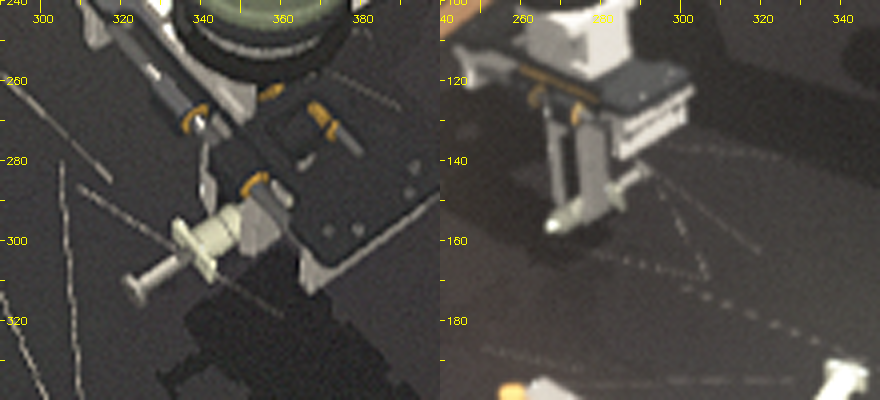

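{"fn": "arm_command", "kwargs": {
  "targets": [
    [0, 0, -50, 0.026, 0]
  ]
}}

```text
clock: 24.2
eef_pos: [0.3887, -0.2274, 0.0853]
orientation: [178.8, 1.1, -94.0]
wrist_force: [0.1, 0.4, -1.4]
finger_gap: 0.017
```

```bash
python3 -c "
from h import *
print(P('side',(338,302),.0482),P('scene',(267.5,157),.0482))
delta((.6005,-.0122,.14),-93.9,5)"
```

```text
[ 0.3678 -0.2311] [ 0.432  -0.2312]
t24.45 pos [ 0.3941 -0.232   0.0914] zdir [-0.007  0.009 -1.   ] yaw -93.96 delta tool mm [-233.9 -190.4  -48. ] turn rad -0.001 gap 0.0173 F [ 0.1 -0.2 -0.8] q6 52.5
```

{"fn": "arm_command", "kwargs": {
  "targets": [
    [-20, -16, -30, 0, 0],
    [-33, -27, -10, 0, 0],
    [-33, -27, -5, 0, 0],
    [-33, -27, 0, 0, 0],
    [-33, -27, 0, 0, 0],
    [-33, -27, 0, 0, 0]
  ]
}}

```text
clock: 25.05
eef_pos: [0.5521, -0.0522, 0.1243]
orientation: [178.2, 1.0, -94.6]
wrist_force: [0.8, -0.9, -0.1]
finger_gap: 0.0174
```

```bash
python3 -c "
from h import *
delta((.6005,-.0122,.14),-93.9,6)"
```

```text
t25.35 pos [ 0.551  -0.0544  0.1251] zdir [-0.03   0.019 -0.999] yaw -94.63 delta tool mm [-46.3 -45.5 -15.6] turn rad -0.013 gap 0.0172 F [-0.1  0.8 -0.4] q6 79.4
```

{"fn": "arm_command", "kwargs": {
  "targets": [
    [-32, -32, -15, -0.006, 0]
  ]
}}

```text
clock: 25.45
eef_pos: [0.5788, -0.0281, 0.1352]
orientation: [177.5, 0.9, -94.6]
wrist_force: [0.2, -0.8, -1.2]
finger_gap: 0.017
```

```bash
python3 -c "
from h import *
delta((.6005,-.0122,.14),-93.9,5)"
```

```text
t25.70 pos [ 0.5848 -0.0265  0.1393] zdir [-0.031  0.019 -0.999] yaw -94.36 delta tool mm [-15.5 -14.5  -1. ] turn rad -0.008 gap 0.0170 F [-0.2  0.2 -0.7] q6 82.7
```

{"fn": "arm_command", "kwargs": {
  "targets": [
    [-14, -14, -10, -0.006, 0]
  ]
}}

```text
clock: 25.8
eef_pos: [0.5964, -0.0158, 0.1469]
orientation: [177.8, 0.9, -94.2]
wrist_force: [-0.3, -0.2, -0.6]
finger_gap: 0.0172
```

```bash
python3 -c "
from h import *
delta((.6005,-.0122,.14),-93.9,5)"
```

```text
t26.05 pos [ 0.599  -0.0148  0.1485] zdir [-0.033  0.019 -0.999] yaw -94.06 delta tool mm [-2.5 -1.6  8.5] turn rad -0.003 gap 0.0171 F [-0.6  0.9  0.3] q6 83.8
```

Reduce the tilt with a down-then-stop.

{"fn": "arm_command", "kwargs": {
  "targets": [
    [-2, -1, 48, -0.003, 0],
    [0, 0, 0, 0, 0]
  ]
}}

```text
clock: 26.25
eef_pos: [0.5969, -0.0135, 0.0996]
orientation: [178.0, 0.9, -94.0]
wrist_force: [-1.7, -0.1, -1.3]
finger_gap: 0.0173
```

```bash
python3 -c "
from h import *
delta((.6005,-.0122,.05),-93.9,5)"
```

```text
t26.50 pos [ 0.6063 -0.0147  0.1098] zdir [-0.013  0.015 -1.   ] yaw -93.95 delta tool mm [-1.2  5.2 59.9] turn rad -0.001 gap 0.0171 F [ 0.4 -1.4 -0.3] q6 83.7
```

{"fn": "arm_command", "kwargs": {
  "targets": [
    [-1, 5, 45, 0, 0]
  ]
}}

```text
clock: 26.6
eef_pos: [0.6097, -0.0144, 0.0738]
orientation: [-179.6, 0.7, -94.0]
wrist_force: [1.9, -0.5, -0.0]
finger_gap: 0.0172
```

```bash
python3 -c "
from h import *
delta((.6005,-.0122,.02),-93.9,6)"
```

```text
t26.90 pos [ 0.6025 -0.0129  0.0671] zdir [-0.009  0.014 -1.   ] yaw -93.95 delta tool mm [ 0.   1.6 47.1] turn rad -0.001 gap 0.0173 F [ 0.  -0.1  0.5] q6 83.8
```

{"fn": "arm_command", "kwargs": {
  "targets": [
    [0, 1.5, 42, 0, 0]
  ]
}}

```text
clock: 27.0
eef_pos: [0.6095, -0.0137, 0.0334]
orientation: [-179.5, 0.7, -93.9]
wrist_force: [1.9, -0.5, -0.1]
finger_gap: 0.0171
```

```bash
python3 -c "
from h import *
delta((.6005,-.0122,.0085),-93.9,6)
two('g20.png',(300,110),(230,140),95,130,4)"
```

```text
t27.30 pos [ 0.6023 -0.0125  0.0272] zdir [-0.006  0.014 -1.   ] yaw -93.95 delta tool mm [ 0.1  1.7 18.8] turn rad -0.001 gap 0.0170 F [0.3 0.6 0.2] q6 83.7
27.4 [ 0.60234693 -0.01253075  0.02722787] [179.62315698   0.75235935 -93.94346119] 0.01720910403650574 [-0.01877626  0.30819001 -0.24422371]
```

View pics/g20.png

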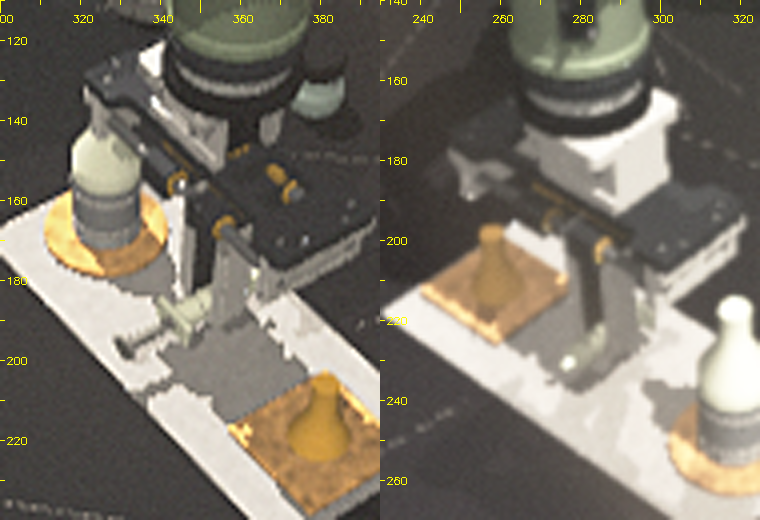

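{"fn": "arm_command", "kwargs": {
  "targets": [
    [0, 1.5, 14, 0, 0]
  ]
}}

```text
clock: 27.5
eef_pos: [0.604, -0.0127, 0.0162]
orientation: [-180.0, 0.7, -93.9]
wrist_force: [0.4, -0.1, -1.0]
finger_gap: 0.0167
```

```bash
python3 -c "
from h import *
delta((.6005,-.0122,.0073),-93.9,6)"
```

```text
t27.80 pos [ 0.6007 -0.0122  0.0131] zdir [-0.006  0.014 -1.   ] yaw -93.94 delta tool mm [0.1 0.1 5.8] turn rad -0.001 gap 0.0168 F [-0.  -1.2 -0. ] q6 83.7
```

{"fn": "arm_command", "kwargs": {
  "targets": [
    [0, 0, 5, 0, 0]
  ]
}}

```text
clock: 27.9
eef_pos: [0.6017, -0.0123, 0.0089]
orientation: [179.7, 0.7, -93.9]
wrist_force: [-0.1, -0.5, 0.4]
finger_gap: 0.0173
```

```bash
python3 -c "
from h import *
delta((.6005,-.0122,.0073),-93.9,5)"
```

```text
t28.15 pos [ 0.6005 -0.0121  0.008 ] zdir [-0.006  0.014 -1.   ] yaw -93.94 delta tool mm [0.1 0.  0.7] turn rad -0.001 gap 0.0171 F [ 0.7  0.2 -0.5] q6 83.7
```

{"fn": "arm_command", "kwargs": {
  "targets": [
    [0, 0, 1, 0, 0],
    [0, 0, 0, 0, 0.5]
  ]
}}

```text
clock: 28.35
eef_pos: [0.6011, -0.0122, 0.0075]
orientation: [179.7, 0.8, -93.9]
wrist_force: [0.2, -0.6, -0.1]
finger_gap: 0.0224
```

```bash
python3 -c "
from h import *
delta((.6005,-.0122,.0073),-93.9,8)"
```

```text
t28.75 pos [ 0.6008 -0.0122  0.0072] zdir [-0.006  0.014 -1.   ] yaw -93.94 delta tool mm [ 0.1  0.3 -0.1] turn rad -0.001 gap 0.0466 F [-0.5  1.1 -0.7] q6 83.7
```

Released. Lift straight up.

{"fn": "arm_command", "kwargs": {
  "targets": [
    [0, 0, -20, 0, 0.5],
    [0, 0, -45, 0, 0.5],
    [0, 0, -45, 0, 0.5],
    [0, 0, -45, 0, 0.5]
  ]
}}

```text
clock: 29.15
eef_pos: [0.5942, -0.0131, 0.1565]
orientation: [178.4, 0.9, -94.0]
wrist_force: [1.4, -0.5, -1.0]
finger_gap: 0.0466
```

```bash
python3 -c "
from h import *
delta((.4270,.0234,.12),-79.8,5)
two('g21.png',(300,110),(230,140),95,130,4)
d=r.get_image('wrist');cv2.imwrite('pics/g21w.png',d['color'][:,:,::-1]); pickle.dump(d,open('w21.pkl','wb'))
"
```

```text
t29.40 pos [ 0.5949 -0.0132  0.1555] zdir [-0.026  0.017 -1.   ] yaw -93.97 delta tool mm [-24.4 169.   40.4] turn rad -0.247 gap 0.0467 F [ 0.1 -0.3 -0.5] q6 83.8
29.5 [ 0.59367638 -0.0129951   0.15365387] [178.25226149   0.89356709 -93.96893244] 0.046750835927392896 [ 0.30825072 -0.28666707  0.53464921]
```

View pics/g21.png

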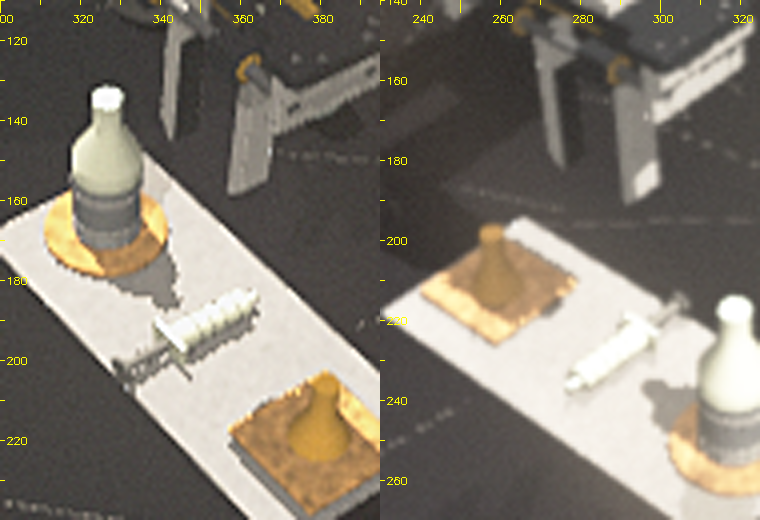

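View pics/g21w.png

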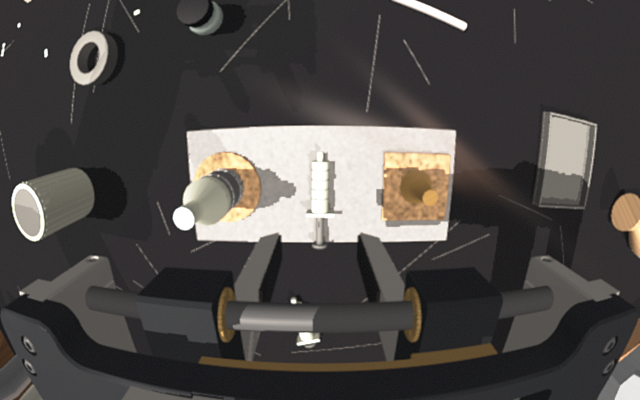

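```bash
python3 -c "
from h import *
w=pickle.load(open('w21.pkl','rb'))
print('w fl,tip',onz(w,(319.5,213.5),.013,True),onz(w,(321,153),.013,True))
print('side',P('side',(341.5,193),.013),P('side',(363,183.5),.013)); print('scene',P('scene',(296,221.5),.013),P('scene',(277.5,236),.013))
c=np.array([onz(w,uv,.004,True) for uv in [(187,131),(456,130),(447,241),(196,240)]]);print(c,c.mean(0))
"
```

```text
w fl,tip [ 0.57143478 -0.00981342  0.013     ] [ 0.63644066 -0.01587263  0.013     ]
side [ 0.5759 -0.0034] [ 0.6371 -0.0141]
scene [ 0.5679 -0.0094] [ 0.6359 -0.0135]
[[ 0.67439259  0.13229216  0.004     ]
 [ 0.65512429 -0.16772626  0.004     ]
 [ 0.52339412 -0.16077168  0.004     ]
 [ 0.54413497  0.14291661  0.004     ]] [ 0.59926149 -0.01332229  0.004     ]
```

{"fn": "arm_command", "kwargs": {
  "targets": [
    [-6, 35, 0, -0.12, 0.6],
    [-6, 38, 0, -0.12, 0.6],
    [0, 30, 5, 0, 0.6]
  ]
}}

```text
clock: 29.85
eef_pos: [0.4886, -0.0053, 0.146]
orientation: [178.1, 1.5, -79.6]
wrist_force: [0.6, -0.2, 0.5]
finger_gap: 0.0564
```

```bash
python3 -c "
from h import *
delta((.4265,.0234,.12),-79.8,5)
"
```

```text
t30.10 pos [ 0.4914 -0.0063  0.1471] zdir [-0.034  0.019 -0.999] yaw -79.84 delta tool mm [-40.   57.8  29.9] turn rad -0.001 gap 0.0564 F [-0.4  0.5 -0.3] q6 68.3
```

{"fn": "arm_command", "kwargs": {
  "targets": [
    [-25, 30, 0, 0, 0.6],
    [-15, 27, 0, 0, 0.6]
  ]
}}

```text
clock: 30.3
eef_pos: [0.4329, 0.022, 0.1502]
orientation: [178.5, 1.3, -80.0]
wrist_force: [-0.9, 0.1, 0.0]
finger_gap: 0.0566
```

```bash
python3 -c "
from h import *
d=r.get_image('wrist');cv2.imwrite('pics/g22w.png',d['color'][:,:,::-1]); pickle.dump(d,open('w22.pkl','wb'))
delta((.4265,.0234,.12),-79.8,3)
"
```

```text
t30.50 pos [0.4342 0.0213 0.1509] zdir [-0.028  0.017 -0.999] yaw -79.97 delta tool mm [-2.7  6.4 31.1] turn rad -0.003 gap 0.0564 F [ 0.7 -0.1 -0.4] q6 70.5
```

View pics/g22w.png

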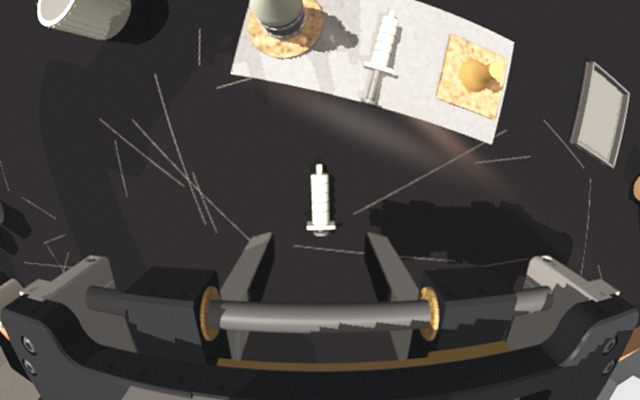

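```bash
python3 -c "
from h import *
w=pickle.load(open('w22.pkl','rb'))
a,b=onz(w,(321,226),.009,True),onz(w,(320,165),.009,True);print(a,b,np.degrees(np.arctan2(*(b-a)[1::-1])))
u=(b-a)/np.linalg.norm(b-a);print(b-.037*u)
"
```

```text
[0.39694583 0.01665166 0.009     ] [0.46279513 0.02941022 0.009     ] 10.965409783967335
[0.42647067 0.02237221 0.009     ]
```

{"fn": "arm_command", "kwargs": {
  "targets": [
    [-2, 6, 48, 0, 0.6],
    [0, 0, 0, 0, 0.6]
  ]
}}

```text
clock: 30.7
eef_pos: [0.4304, 0.0221, 0.1032]
orientation: [178.9, 1.2, -80.0]
wrist_force: [-1.8, -0.2, -1.7]
finger_gap: 0.0563
```

```bash
python3 -c "
from h import *
delta((.4265,.0234,.05),-79.8,6)
"
```

```text
t31.00 pos [0.4393 0.0207 0.1114] zdir [-0.004  0.013 -1.   ] yaw -79.97 delta tool mm [-4.  12.  61.4] turn rad -0.003 gap 0.0562 F [ 0.2 -1.1 -0.2] q6 70.5
```

Tilt is now under 1°. Descend to (0.4265, 0.023).

{"fn": "arm_command", "kwargs": {
  "targets": [
    [-4, 12, 45, -0.005, 0.6]
  ]
}}

```text
clock: 31.1
eef_pos: [0.4365, 0.0215, 0.073]
orientation: [-179.0, 0.4, -79.7]
wrist_force: [0.7, -0.4, -0.5]
finger_gap: 0.0564
```

```bash
python3 -c "
from h import *
delta((.4265,.023,.003),-79.6,6)
"
```

```text
t31.40 pos [0.4288 0.0228 0.0684] zdir [ 0.     0.013 -1.   ] yaw -79.69 delta tool mm [ 0.2  2.4 65.4] turn rad -0.002 gap 0.0559 F [-0.  -0.4  0.7] q6 70.2
```

{"fn": "arm_command", "kwargs": {
  "targets": [
    [0, 2, 48, 0, 0.6]
  ]
}}

```text
clock: 31.5
eef_pos: [0.4371, 0.0215, 0.0272]
orientation: [-178.8, 0.3, -79.7]
wrist_force: [1.1, -0.4, -0.5]
finger_gap: 0.0563
```

```bash
python3 -c "
from h import *
delta((.4265,.023,.0033),-79.6,6)
"
```

```text
t31.80 pos [0.4291 0.0227 0.0225] zdir [ 0.004  0.012 -1.   ] yaw -79.69 delta tool mm [-0.5  2.6 19.2] turn rad -0.002 gap 0.0562 F [-0.1 -0.2 -0.3] q6 70.0
```

{"fn": "arm_command", "kwargs": {
  "targets": [
    [0, 2.5, 17, 0, 0.6]
  ]
}}

```text
clock: 31.9
eef_pos: [0.4316, 0.0218, 0.0092]
orientation: [-179.1, 0.5, -79.7]
wrist_force: [0.0, 0.7, 0.7]
finger_gap: 0.0563
```

```bash
python3 -c "
from h import *
delta((.4265,.023,.0033),-79.6,6)
"
```

```text
t32.20 pos [0.4279 0.0224 0.0067] zdir [ 0.007  0.012 -1.   ] yaw -79.68 delta tool mm [-0.8  1.3  3.4] turn rad -0.001 gap 0.0564 F [-0.3  0.2  0. ] q6 69.9
```

{"fn": "arm_command", "kwargs": {
  "targets": [
    [-0.7, 1.5, 3.5, 0, 0.6],
    [0, 0, 0, 0, 0]
  ]
}}

```text
clock: 32.4
eef_pos: [0.4274, 0.0227, 0.0044]
orientation: [-179.4, 0.5, -79.7]
wrist_force: [-0.3, -0.6, -0.8]
finger_gap: 0.0513
```

```bash
python3 -c "
from h import *
delta((.6165,-.338,.12),-94,11)
two('g23.png',(240,150),(290,140),95,110,4)
"
```

```text
t32.95 pos [0.4276 0.0226 0.0043] zdir [ 0.009  0.011 -1.   ] yaw -79.69 delta tool mm [ 387.5 -122.6 -118. ] turn rad 0.250 gap 0.0171 F [ 0.3  0.3 -0.7] q6 69.9
33.05 [0.42765872 0.02262483 0.00429775] [-179.35268797    0.54531203  -79.68279307] 0.016812127249976987 [ 0.42643576 -0.03831732  0.09077565]
```

View pics/g23.png

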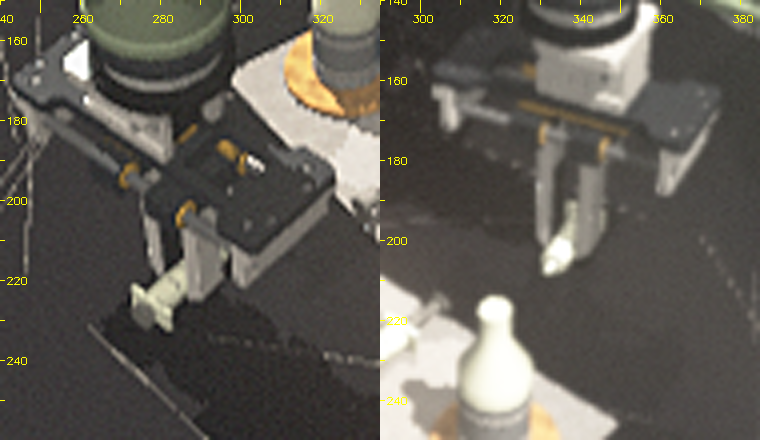

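{"fn": "arm_command", "kwargs": {
  "targets": [
    [0, 0, -20, 0, 0],
    [0, 0, -45, 0, 0],
    [0, 0, -45, 0, 0],
    [40, 0, -5, 0.06, 0],
    [42, -3, 0, 0.06, 0],
    [42, -10, 0, 0.06, 0],
    [42, -12, 0, 0.06, 0],
    [42, -15, 0, 0.02, 0]
  ]
}}

```text
clock: 33.85
eef_pos: [0.4778, -0.1874, 0.1215]
orientation: [-179.6, 0.7, -94.6]
wrist_force: [0.9, 0.1, 0.4]
finger_gap: 0.0171
```

```bash
python3 -c "
from h import *
delta((.616,-.338,.12),-95,5)
"
```

```text
t34.10 pos [ 0.4769 -0.1852  0.1208] zdir [ 0.006  0.013 -1.   ] yaw -94.50 delta tool mm [ 141.4 -150.7   -0.4] turn rad 0.009 gap 0.0172 F [-0.2  0.1  0.4] q6 62.7
```

{"fn": "arm_command", "kwargs": {
  "targets": [
    [30, -32, 0, 0, 0],
    [30, -32, 0, 0.008, 0],
    [30, -32, 0, 0, 0],
    [30, -32, 0, 0, 0],
    [15, -16, 0, 0, 0]
  ]
}}

```text
clock: 34.6
eef_pos: [0.6071, -0.3198, 0.1133]
orientation: [179.5, 1.3, -94.2]
wrist_force: [0.6, 0.2, -0.5]
finger_gap: 0.017
```

```bash
python3 -c "
from h import *
delta((.616,-.338,.05),-95,4)
two('g24.png',(400,210),(150,110),110,120,4)
"
```

```text
t34.80 pos [ 0.6049 -0.3175  0.113 ] zdir [-0.009  0.025 -1.   ] yaw -94.21 delta tool mm [ 21.1 -13.3  62.3] turn rad 0.014 gap 0.0169 F [-0.1 -0.2 -0. ] q6 58.6
34.9 [ 0.60456568 -0.3174048   0.11344227] [179.40229097   1.37397734 -94.20206803] 0.017345593813673017 [0.6548836  1.2108261  0.25742673]
```

View pics/g24.png

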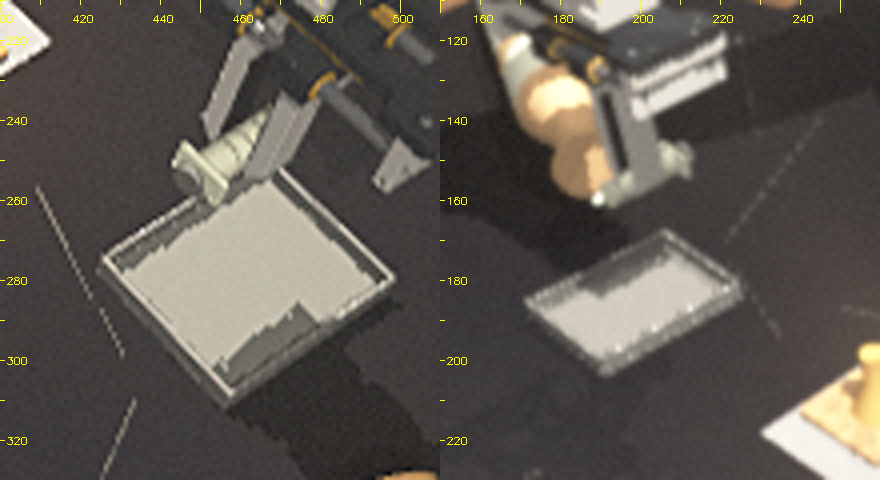

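{"fn": "arm_command", "kwargs": {
  "targets": [
    [21, -13, 20, 0.012, 0]
  ]
}}

```text
clock: 35.0
eef_pos: [0.6171, -0.3366, 0.0968]
orientation: [179.6, 1.3, -94.7]
wrist_force: [0.6, -0.7, -0.2]
finger_gap: 0.017
```

```bash
python3 -c "
from h import *
for z in (0,.04): print(P('side',(481,335),z),P('side',(512,332),z),P('side',(505,398),z),P('scene',(180,150),z),P('scene',(196,152),z))
for uv in [(425.5,275),(469.5,252),(499,279),(457.5,309)]: print(P('side',uv,.016))
delta((.616,-.338,.05),-95,4)
"
```

```text
[ 0.5537 -0.4443] [ 0.6053 -0.4789] [ 0.4921 -0.5455] [ 0.5296 -0.5414] [ 0.5051 -0.4895]
[ 0.5319 -0.4484] [ 0.5811 -0.4815] [ 0.4732 -0.545 ] [ 0.5619 -0.4849] [ 0.5387 -0.436 ]
[ 0.5612 -0.2891]
[ 0.6776 -0.3112]
[ 0.6718 -0.393 ]
[ 0.5525 -0.3822]
t35.20 pos [ 0.6147 -0.3374  0.0923] zdir [-0.011  0.027 -1.   ] yaw -94.87 delta tool mm [ 1.6 -1.9 42.2] turn rad 0.002 gap 0.0172 F [-0.8 -0.1 -0.6] q6 58.4
```

{"fn": "arm_command", "kwargs": {
  "targets": [
    [1, -1, 42, 0, 0]
  ]
}}

```text
clock: 35.3
eef_pos: [0.6206, -0.3404, 0.059]
orientation: [-179.9, 1.0, -94.8]
wrist_force: [0.7, -1.1, 0.7]
finger_gap: 0.0171
```

```bash
python3 -c "
from h import *
delta((.616,-.338,.015),-95,6)
"
```

```text
t35.60 pos [ 0.616  -0.3376  0.0525] zdir [-0.008  0.025 -1.   ] yaw -94.85 delta tool mm [ 1.3 -0.4 37.5] turn rad 0.003 gap 0.0172 F [ 0.7  0.3 -0.4] q6 58.3
```

{"fn": "arm_command", "kwargs": {
  "targets": [
    [0, 0, 32, 0, 0]
  ]
}}

```text
clock: 35.7
eef_pos: [0.6214, -0.3406, 0.0287]
orientation: [-179.8, 0.9, -94.8]
wrist_force: [0.5, 0.1, 0.4]
finger_gap: 0.0172
```

```bash
python3 -c "
from h import *
delta((.616,-.338,.0075),-95,6)
two('g25.png',(400,210),(150,110),110,120,4)
"
```

```text
t36.00 pos [ 0.6169 -0.3376  0.0226] zdir [-0.006  0.023 -1.   ] yaw -94.84 delta tool mm [ 0.9  0.7 15. ] turn rad 0.003 gap 0.0172 F [-0.5  0.5  0.1] q6 58.3
36.1 [ 0.61687959 -0.33759339  0.02247608] [179.54924092   1.29806831 -94.84937207] 0.017125672092718577 [ 0.11916108  0.56470946 -0.47535509]
```

View pics/g25.png

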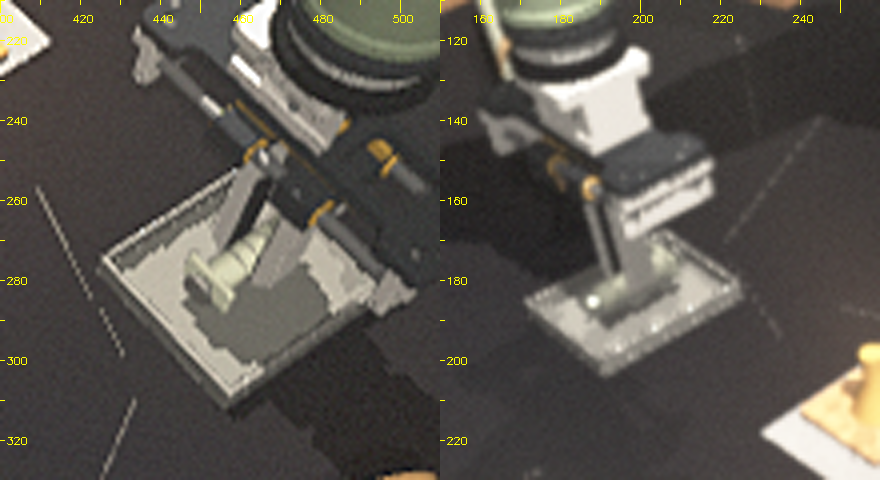

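Centred over the tray. Lower it the rest of the way.

{"fn": "arm_command", "kwargs": {
  "targets": [
    [0, 0, 13, 0, 0]
  ]
}}

```text
clock: 36.2
eef_pos: [0.6191, -0.339, 0.0125]
orientation: [179.9, 1.1, -94.8]
wrist_force: [-0.6, 0.4, 0.4]
finger_gap: 0.0171
```

```bash
python3 -c "
from h import *
delta((.616,-.338,.0075),-95,6)
"
```

```text
t36.50 pos [ 0.6167 -0.3372  0.0092] zdir [-0.006  0.023 -1.   ] yaw -94.85 delta tool mm [0.9 0.6 1.7] turn rad 0.003 gap 0.0168 F [ 0.   1.2 -0.3] q6 58.3
```

{"fn": "arm_command", "kwargs": {
  "targets": [
    [0, 0, 2, 0, 0],
    [0, 0, 0, 0, 0.4]
  ]
}}

```text
clock: 36.7
eef_pos: [0.6171, -0.3375, 0.0076]
orientation: [179.6, 1.3, -94.8]
wrist_force: [0.4, 0.8, -0.7]
finger_gap: 0.0225
```

```bash
python3 -c "
from h import *
delta((.616,-.338,.0075),-95,6)
"
```

```text
t37.00 pos [ 0.6172 -0.3375  0.0078] zdir [-0.005  0.023 -1.   ] yaw -94.85 delta tool mm [0.6 1.1 0.3] turn rad 0.003 gap 0.0371 F [-0.3 -0.   0.4] q6 58.3
```

{"fn": "arm_command", "kwargs": {
  "targets": [
    [0, 0, -20, 0, 0.4],
    [0, 0, -45, 0, 0.4],
    [0, 0, -45, 0, 0.4],
    [0, -20, -45, 0, 0.4],
    [-20, 30, -20, 0, 0.4]
  ]
}}

```text
clock: 37.5
eef_pos: [0.6088, -0.3211, 0.1805]
orientation: [178.9, 1.7, -95.0]
wrist_force: [0.4, -0.8, 0.5]
finger_gap: 0.0374
```

```bash
python3 - <<'E'
from h import *
delta((.616,-.338,.0075),-95,6)
for n in ("side","scene","wrist"):
    d=r.get_image(n)
    if n=="side": crop(d,290,100,220,220,3,"f_side.png")
    elif n=="scene": crop(d,150,110,220,180,3,"f_scene.png")
    else: cv2.imwrite("pics/f_w.png",d["color"][:,:,::-1])
E
```

```text
t37.80 pos [ 0.602  -0.3164  0.1746] zdir [-0.028  0.038 -0.999] yaw -94.97 delta tool mm [ 26.3 -21.  165.7] turn rad 0.001 gap 0.0375 F [ 0.2 -0.  -0.6] q6 59.4
```

View pics/f_side.png

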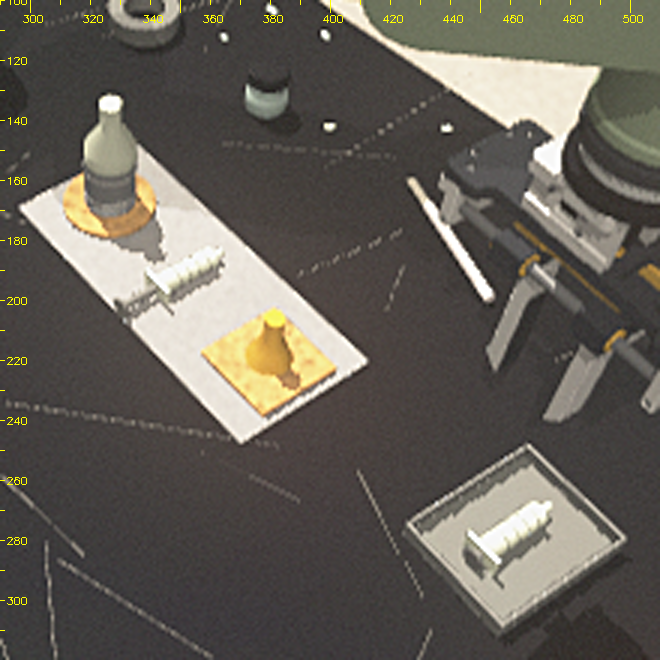

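View pics/f_scene.png

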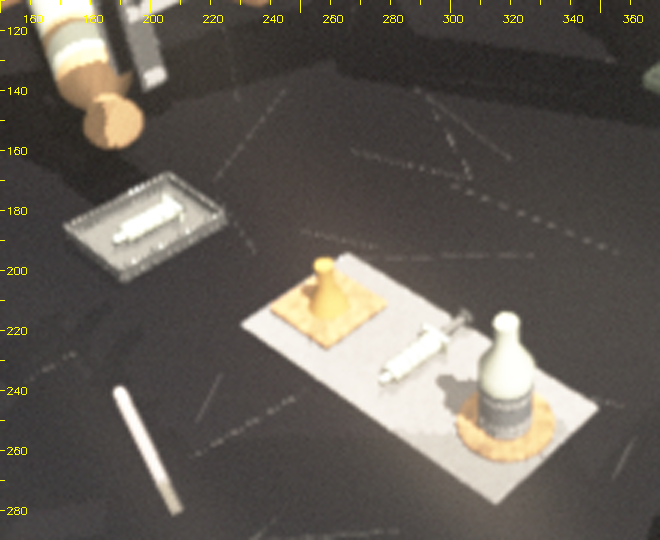

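View pics/f_w.png

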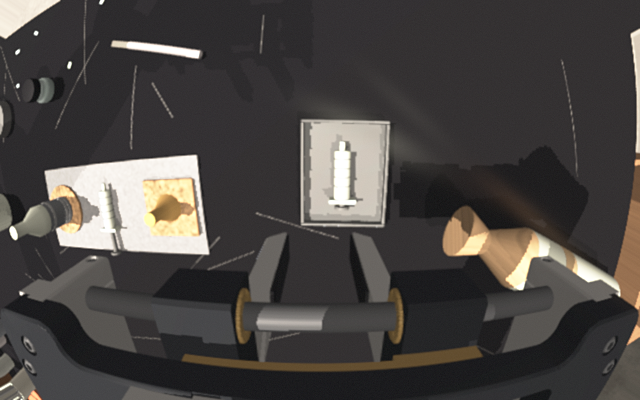

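The final views show the spent syringe flat in the tray, and the tower, bell and full syringe in place on the board. The gripper is clear of everything, so I'm handing in.

```bash
python3 - <<'E'
from h import *
d=r.get_image("side"); a=d["color"][80:135,255:295].astype(int); b=D0["side"]["color"][80:135,255:295].astype(int)
print("tube diff",abs(a-b).mean())
print(r.sign_off())
E
```

```text
tube diff 11.66969696969697
the job is handed in; nothing more can be done
None
```

The job is done in the order asked and handed in at about 38 s:
1. **Silver cylinder:** it stands in the middle of the round pad. I first set it down about 2.5 mm off centre, then regripped and moved it.
2. **White cone:** it stands upright on top of the cylinder.
3. **Brass bell:** it stands upright in the middle of the square pad.
4. **Full syringe:** it lies flat across the board, midway between the pads.
5. **Spent syringe:** it lies flat in the tray.

**Last checks**
- **Cylinder and cone:** the cylinder is about 1–1.5 mm from the pad centre, and the cone is within about 1.5 mm of the cylinder axis.
- **Bell:** its top lies within 1 pixel (about 2 mm) of where it should be in both fixed cameras.
- **Full syringe:** the barrel's middle is within about 1 mm of the board's middle. The wrist camera put its angle at about −5.3° against about −3.9° for the board; one pixel is about 1°. The side camera's rougher points gave about −10°. The gripper's own yaw at release was within 0.1° of square, so I left it.
- **Spent syringe:** it is clear of the tray walls.

**Disagreement:** comparing the tube's part of the side view with the first picture gave a mean difference of about 12 grey levels, not zero. I put this down to noise and changed shadows, but I didn't look into it before handing in. My planned paths kept the arm clear of the tube.

**Forces:** the highest wrist force I saw was about 43 N, while first gripping the cylinder. I only read it at the end of each move, so I can't say whether it went higher in between.

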